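# Put the hand weights away on the sloped rack

## Task

Open the pine box until its lid leans back on its stops, take out every hand weight and lay each one across the two rails of a shelf of the weight rack, both heads flat on the rails between the lips: the big ones on the lower shelf and the small ones on the upper shelf, beside the weight that already lies there, which stays on its shelf. When the box is empty and all the weights are on the rack, shut the lid; leave the bottle, the cork block and the kettlebell where they are.

Things in the scene. Friction and masses are not known exactly. Their poses are not given: they have to be found in the camera images.
- box: shallow pine box fixed to the bench, 205 mm deep (x), 370 wide (y), 70 high, on the robot's left or right, the rack on the other side. Origin on the bench under the hinge line, middle of the far side; x away from the robot (up to 0.08 rad yaw), z up. Walls 10 mm. Two lid stops behind it at y = +-125 mm, 145 mm high.
- box_in (a point): centre of the box's inner floor, 10 mm above the bench, 102.5 mm nearer the robot than the hinge line; axes as the box's. Inside it measures 185 (x) by 350 mm (y), with a block 45 x 30 x 45 mm high in each corner. Three or four hand weights lie on it side by side along y, in any order, places about 74 mm apart at y = +-37 and +-111 mm.
- lid (a joint): angle of the lid in rad: 0 shut, 1.57 upright, 1.75 leaning back on its stops (end of travel). Pine board 210 mm deep, 374 wide, 12 thick, 0.35 kg, hinged on the box's far rim: the near edge swings up and away from the robot. Damped hinge: left free short of upright it sinks shut in a second or two; past upright it falls back on its stops and stays.
- lid_hinge (a point): middle of the lid's hinge line, 70 mm above the bench; its axes turn with the lid: y along the hinge, -x from the hinge to the lid's near edge, z out of the lid's top face (up when shut).
- lid_handle (a point): middle of the lid's handle: fixed round steel bar 11 mm thick, 100 mm long along y, its axis 35 mm off the lid's top face on two thin posts 85 mm apart; at x = -197, z = +47 mm in the lid_hinge axes, 13 mm from the lid's near edge. Can be pinched across x from above and turns in the grip; lean the tool away from the board as that stands up.
- lower_shelf: lower shelf of the fixed rack: two pale metal rails along y, 275 mm long, 38 wide, a gap of 100 between them, each with a 10 mm lip on its outer edge (176 mm between lips). Origin: centre, level with the rail tops, 85 mm above the bench; x from the near to the far rail, z square to the shelf, which slopes 0.2 rad down towards the robot. A big weight lies across it along x, origin 28.5 mm above.
- upper_shelf: upper shelf of the rack, 175 mm farther from the robot than the lower and parallel to it: rails 275 mm long, 36 wide, gap 88, 10 mm lips, 160 mm between lips. Origin: centre, level with the rail tops, 195 mm above the bench; axes as the lower one's. A small weight lies across it along x, origin 24 mm above.
- rack: dark steel frame that carries both shelves, fixed to the bench, 330 mm deep, 320 wide. Origin on the bench, 110 mm beyond the lower shelf's centre; x away from the robot, z up. Its sides, 24 mm thick at y = +-148 mm, stand about 2 mm above the rails; at the far ends of the upper shelf (x = 105 mm) posts 24 mm square rise to 245 mm.
- big_1: hand weight, 2 black hexagonal rubber heads on a round steel grip: 160 mm long, heads 57 mm across flats, 40 mm long, grip 24 mm thick, 80 mm between heads, 0.7-0.95 kg. Origin: middle of the grip, centre of mass, 28.5 mm up when on a flat; x along the grip, ends alike. Starts in the closed box, along its x, or is absent (None).
- big_2: hand weight, 2 black hexagonal rubber heads on a round steel grip: 160 mm long, heads 57 mm across flats, 40 mm long, grip 24 mm thick, 80 mm between heads, 0.7-0.95 kg. Origin: middle of the grip, centre of mass, 28.5 mm up when on a flat; x along the grip, ends alike. Starts in the closed box, along its x, or is absent (None).
- small_1: hand weight like the big ones but smaller: 144 mm long, heads 48 mm across flats, 34 mm long, grip 24 mm thick, 76 mm between heads, 0.4-0.6 kg. Origin: middle of the grip, centre of mass, 24 mm up when lying on a flat; x along the grip, ends alike. Starts in the closed box, along its x, or is absent (None).
- small_2: hand weight like the big ones but smaller: 144 mm long, heads 48 mm across flats, 34 mm long, grip 24 mm thick, 76 mm between heads, 0.4-0.6 kg. Origin: middle of the grip, centre of mass, 24 mm up when lying on a flat; x along the grip, ends alike. Starts in the closed box, along its x, or is absent (None).
- big_3: hand weight, 2 black hexagonal rubber heads on a round steel grip: 160 mm long, heads 57 mm across flats, 40 mm long, grip 24 mm thick, 80 mm between heads, 0.7-0.95 kg. Origin: middle of the grip, centre of mass, 28.5 mm up when on a flat; x along the grip, ends alike. Already on the lower shelf, anywhere along it.
- small_3: hand weight like the big ones but smaller: 144 mm long, heads 48 mm across flats, 34 mm long, grip 24 mm thick, 76 mm between heads, 0.4-0.6 kg. Origin: middle of the grip, centre of mass, 24 mm up when lying on a flat; x along the grip, ends alike. Already on the upper shelf, anywhere along it.
- drink_bottle: aluminium drink bottle, 68 mm across, 190 mm high, standing on the bench beyond the box and rack; not part of the job. Origin under its centre.
- yoga_block: cork block 220 x 140 x 75 mm on the bench at the robot's right; not part of the job. Origin under its centre.
- kettlebell: small black kettlebell, 100 mm across, 141 mm high, on the bench at the robot's left; not part of the job. Origin under its centre.
There are look-alikes about, which are no part of the job. What is shaped like the small_3 but orange or red is not meant. Leave any green look-alike of the big_3 alone.

How it is judged:
By the outcome, as a careful person would: the job done as asked, in the order asked, and still so for the second after the job is handed in, with the robot touching nothing.
Of big_1, big_2, small_1, small_2 only 3 to 4 are there at a start; the rules pass over those that are not, and their reading is None.
At some moment in a run one of big_1, big_2, small_1, small_2 may be knocked a few centimetres aside while the robot is not near it.
Once in a run the grip may slacken for a moment while it holds something.
It also fails if it takes over 210 s, if anything falls off the work surface, if the arm or the gripper's body presses on something with over 40 N, if the wrist force passes 120 N, or if a joint passes its speed limit or range.

## Robot

A 7-joint arm with a two-finger parallel gripper is mounted at the origin on the work surface. World frame = base frame: x ahead of the robot, y to its left, z up, the work surface at z = 0. Lengths are in mm, angles in rad, forces in N, time in s.
With the tool pointing down it reaches from about 350 to 775 mm from the base axis. Payload 3.1 kg.
Tool frame: the origin (TCP) lies where the fingers leave the gripper's body, on its centre line; the fingertips stand 73 mm ahead of it and the grasp point (between the pads) lies 54 mm ahead of it; x points along the fingers, y is the direction in which the jaws open and shut, and the axes are right-handed (so a half turn about x gives the same grasp; the last joint's range is limited). The gripper opens to 85 mm and grips with 20 to 120 N. Pads are 22 mm wide; open, the fingers measure 114 mm over their backs; the gripper's body (76 mm by 85 mm) begins 54 mm behind the grasp point. The pads swing forward as they close: fully open they stand 13 mm farther back than shut.
Start: joints at [1.2, 0.311, 0.014, 1.512, -0.004, 1.319, -0.027], TCP at [177.633, -520.54, 303.904] pointing down, gripper open.
Joint ranges: [-2.7, 2.7], [-0.3, 1.91], [-1.27, 1.3], [0.12, 2.57], [-1.44, 4.58], [0.2, 2.03], [-3.05, 3.05]. Speed limits (rad/s): [2.79, 2.79, 3.14, 3.14, 3.14, 3.14, 3.14].

## Interface

Orientations are given as a 3x3 rotation matrix whose columns are the frame's x, y, z axes.
In Python, from rig import * gives the robot as it stands.
- The arm moves only by the tool send_rows, never from a script. Its argument "moves" is a list that holds one entry, the list of rows, each a list of 5 numbers: the shift along the tool's x, y, z in m, then the turn about the tool's x in units of 5 degrees (1.0 is 5 degrees), then the finger opening in m, from 0 to 0.0854. In form: [[[x, y, z, yaw, fingers], ...]]. A call has 1 to 20 rows; each row is the pose to reach, as a shift and turn from the pose measured when the call began, along the tool's axes at that moment; what a row does not reach only later rows make up. A row lasts 1/12 s, in which the tool goes at most 41.7 mm and 7.16 degrees, less where a joint would pass 70% of its speed; a pose out of reach is approached as far as the arm can. A call with a gripper value outside its range is refused whole. The fingers move at their own pace and stop on an object; the grip force is fixed at half the most. Time passes only in rows, so rows that repeat a pose let the fingers close. It gives the time, the measured TCP pose, the force and the opening at its end, in the units of the state.
- observe(): the state, without advancing time (a new reading comes with each control period).
- read_camera(name): name is "side" or "top" or "wrist"; returns a dict with "image" (400x640x3 uint8, blue, green, red), "z_map" (400x640 float32, mm along the optical axis (not along the pixel's ray), 0 where there is no reading), "vfov" (degrees; the focal length in pixels is half the picture's height over the tangent of half this angle, whatever the lens; pixels are square), "cx", "cy" (the principal point, pixels), "world_from_camera" (4x4, takes a point from camera to world coordinates). Camera axes: x right, y up, looking along -z (the intrinsics and any distortion apply to the point x, -y, -z); pixel columns grow to the right and rows downward; lengths in mm; the calibration is good to about 2 mm. The wrist camera is an equidistant fisheye: a pixel r from the principal point sees the ray r / f radians off the axis. A picture is of the moment at which its call begins.
- close_job(): hands the job in, once; it reports no verdict.
The state is a dict: "time_s": time; "joints": joint angles; "joint_vel": joint speeds; "tau": joint torques, N m; "eef_pos": TCP position; "eef_rot": TCP orientation; "wrist_force": force on the tool from outside, world axes, zero at the start; "ft_torque": the same for the moment, N m; "grip_width": finger opening in mm.
Only numpy, scipy, OpenCV 4.12 (cv2) and the standard library are available. Lean on these libraries where they do the work, as an engineer would, in place of code of your own. Each camera call takes 0.05 s, during which the arm holds its last target.

## Working session

There is one attempt and no reset: what is moved stays moved. The work goes in short steps, Python scripts to look and compute and a tool call to move; the robot and the scene stay as the last step left them, time stands still between calls to the robot, and variables do not carry over. Pictures are saved under pics/ and viewed, and the job is handed in when it is done.

Besides the shell and the picture viewer there is one more tool, called after ">>>" by a JSON object that holds its "fn" and its "kwargs". send_rows: Moves the arm, as the interface text tells. Its arguments: {"type":"object","properties":{"moves":{"type":"array","items":{"type":"array","items":{"type":"array","items":{"type":"number"}}}}},"required":["moves"]}

```bash
ls -la; mkdir -p pics
cat > h.py <<'E'
from rig import *
import numpy as np, cv2
def cam(name):
    c=read_camera(name); return c
def save(c,fn,scale=1.0):
    im=np.ascontiguousarray(c["image"]); cv2.imwrite(fn,im)
def f_of(c):
    return c["image"].shape[0]/2/np.tan(np.radians(c["vfov"])/2)
def ray(c,u,v,fish=False):
    f=f_of(c); x=(u-c["cx"])/f; y=(v-c["cy"])/f
    if fish:
        r=np.hypot(x,y); s=np.sin(r)/r if r>1e-9 else 1.
        d=np.array([x*s,-y*s,-np.cos(r)])
    else: d=np.array([x,-y,-1.])
    T=np.array(c["world_from_camera"]); return T[:3,3],T[:3,:3]@d
def plane(c,u,v,z,fish=False):
    o,d=ray(c,u,v,fish); t=(z-o[2])/d[2]; return o+t*d
def cloud(c,fish=False):
    f=f_of(c); h,w=c["z_map"].shape
    u,v=np.meshgrid(np.arange(w),np.arange(h)); x=(u-c["cx"])/f; y=(v-c["cy"])/f
    z=c["z_map"].astype(float)
    if fish:
        r=np.hypot(x,y)+1e-12; k=np.tan(np.minimum(r,1.5))/r; x=x*k;y=y*k
    P=np.stack([x*z,-y*z,-z],-1)
    T=np.array(c["world_from_camera"]); W=P@T[:3,:3].T+T[:3,3]; W[z<=0]=np.nan
    return W
E
python3 - <<'E'
from h import *
s=observe()
for k,v in s.items(): print(k,np.round(v,3).tolist())
for n in ("side","top","wrist"):
    c=cam(n); save(c,f"pics/{n}0.png"); print(n,c["vfov"],c["cx"],c["cy"],np.round(c["world_from_camera"],3).tolist(),c.keys())
E
```

```text
total 12
drwxr-xr-x  3 agent agent 4096 Dec  7 15:50 .
drwxr-xr-x 23 root  root  4096 Dec  7 15:50 ..
drwxr-xr-x  2 agent agent 4096 Dec  7 15:50 pics
time_s 0.0
joints [1.2, 0.312, 0.014, 1.513, -0.004, 1.319, -0.027]
joint_vel [0.0, 0.001, 0.001, 0.0, 0.001, -0.002, -0.0]
tau [-0.0, -37.991, 0.146, -23.059, 0.012, 0.013, -0.0]
eef_pos [177.441, -519.987, 302.815]
eef_rot [[-0.001, 0.323, -0.946], [0.002, -0.946, -0.323], [-1.0, -0.002, 0.0]]
wrist_force [-0.524, 0.921, -0.016]
ft_torque [0.034, 0.071, 0.037]
grip_width 85.519
side 47.96905226811891 311.714752066581 195.0090668376565 [[0.887, 0.302, -0.351, -106.857], [-0.463, 0.575, -0.674, -1222.22], [-0.001, 0.76, 0.65, 1315.145], [0.0, 0.0, 0.0, 1.0]] dict_keys(['image', 'z_map', 'vfov', 'cx', 'cy', 'world_from_camera'])
top 45.392657248194645 313.4554322532951 200.30641496286637 [[-0.004, 0.996, -0.085, 380.357], [-1.0, -0.004, 0.004, -17.533], [0.003, 0.085, 0.996, 2002.687], [0.0, 0.0, 0.0, 1.0]] dict_keys(['image', 'z_map', 'vfov', 'cx', 'cy', 'world_from_camera'])
wrist 65.70646984690485 320.9184867812417 195.47756363817842 [[0.321, 0.895, 0.31, 257.569], [-0.947, 0.304, 0.104, -492.331], [-0.002, -0.327, 0.945, 372.583], [0.0, 0.0, 0.0, 1.0]] dict_keys(['image', 'z_map', 'vfov', 'cx', 'cy', 'world_from_camera'])
```

View pics/side0.png

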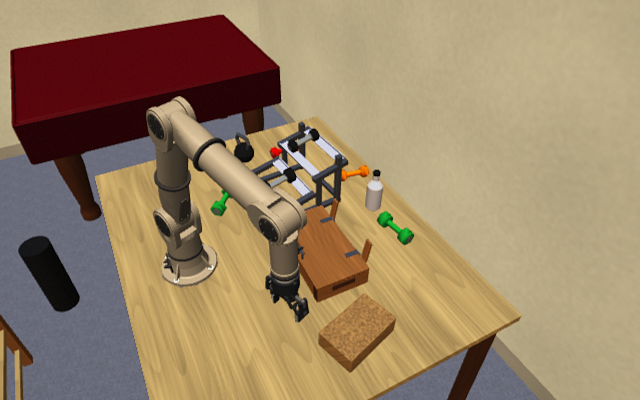

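View pics/top0.png

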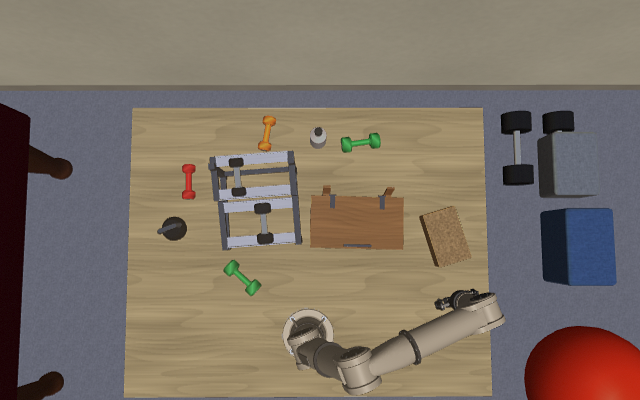

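View pics/wrist0.png

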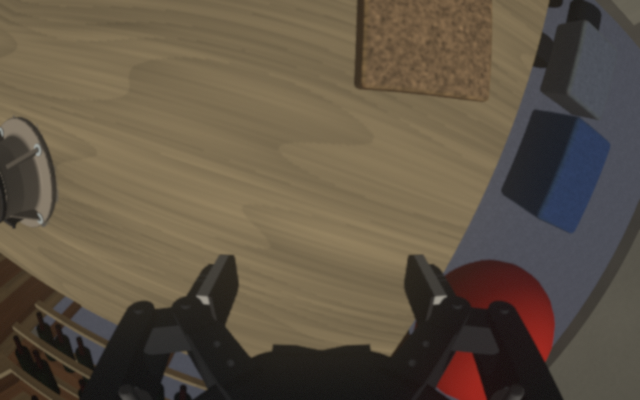

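Run:
```python
from h import *
c=cam("top"); np.savez("top0.npz",**{k:np.asarray(v) for k,v in c.items()})
im=c["image"][130:270,190:490]; cv2.imwrite("pics/top0z.png",cv2.resize(im,None,fx=2.6,fy=2.6,interpolation=cv2.INTER_CUBIC))
W=cloud(c)
for (u,v) in [(357,215),(357,245),(320,200),(395,200),(357,260),(260,215),(256,205),(230,248),(290,245),(258,205),(264,222),(265,237),(238,175),(236,163),(240,190),(250,160),(280,157),(250,193),(280,190),(316,132)]:
    print((u,v),np.round(W[v,u],1))
```

```text
(357, 215) [ 483.8 -200.3   75.5]
(357, 245) [ 363.7 -194.   127.7]
(320, 200) [545.6 -51.4  68.9]
(395, 200) [ 542.7 -352.2   90.5]
(357, 260) [ 300.8 -204.4   10.1]
(260, 215) [482.4 185.5 125.7]
(256, 205) [520.7 199.7 140.8]
(230, 248) [352.2 322.2   6.1]
(290, 245) [363.6  73.5  -3.6]
(258, 205) [519.9 190.7 151.1]
(264, 222) [454.5 168.7 136. ]
(265, 237) [396.1 164.1 140. ]
(238, 175) [626.6 257.2 229.8]
(236, 163) [668.  261.3 253.7]
(240, 190) [570.  248.8 232.7]
(250, 160) [686.1 215.1 212.7]
(280, 157) [696.8 101.5 214.8]
(250, 193) [562.9 217.1 190.1]
(280, 190) [574.6 103.3 184.3]
(316, 132) [798.5 -35.2 188.5]
```

View pics/top0z.png

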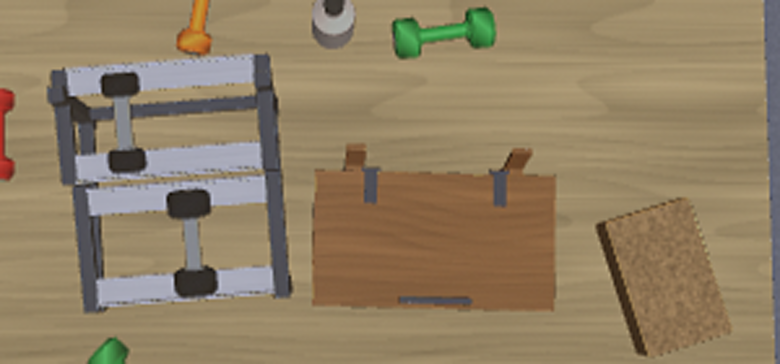

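Run:
```python
from h import *
c=dict(np.load("top0.npz")); im=c["image"]; hsv=cv2.cvtColor(im,cv2.COLOR_BGR2HSV)
for p in [(357,215),(330,230),(357,260),(250,193),(264,160),(357,245),(264,208),(298,200)]: print(p,hsv[p[1],p[0]],im[p[1],p[0]])
```

```text
(357, 215) [ 14 136 129] [ 60  92 129]
(330, 230) [ 14 132 137] [ 66  99 137]
(357, 260) [ 20  87 146] [ 96 129 146]
(250, 193) [118  22 184] [184 169 168]
(264, 160) [118  22 184] [184 169 168]
(357, 245) [120  32  89] [89 78 78]
(264, 208) [15 30 51] [45 48 51]
(298, 200) [18 81 95] [65 83 95]
```

```bash
cat > m1.py <<'E'
from h import *
import sys
def lid_measure(c):
    im=c["image"]; hsv=cv2.cvtColor(im,cv2.COLOR_BGR2HSV)
    m=((hsv[...,0]>8)&(hsv[...,0]<18)&(hsv[...,1]>112)&(hsv[...,2]>90)).astype(np.uint8)
    m[:, :300]=0; m[:,412:]=0; m[:150]=0; m[260:]=0
    m=cv2.morphologyEx(m,cv2.MORPH_OPEN,np.ones((9,9)))
    return m
def rails(c):
    im=c["image"]; hsv=cv2.cvtColor(im,cv2.COLOR_BGR2HSV)
    m=((hsv[...,0]>110)&(hsv[...,0]<126)&(hsv[...,1]<40)&(hsv[...,2]>140)).astype(np.uint8)
    m[:, :200]=0; m[:,305:]=0; m[:140]=0; m[255:]=0
    return m
if __name__=="__main__":
    c=dict(np.load("top0.npz"))
    m=lid_measure(c); n,lab,st,_=cv2.connectedComponentsWithStats(m); i=1+st[1:,4].argmax(); print(st[i])
    pts=np.argwhere(lab==i)[:,::-1].astype(np.float32)
    W=np.array([plane(c,u,v,82) for u,v in pts])[:,:2].astype(np.float32)
    r=cv2.minAreaRect(W); print("lid rect",r, cv2.boxPoints(r).round(1).tolist())
    # handle
    im=c["image"]; hsv=cv2.cvtColor(im,cv2.COLOR_BGR2HSV)
    h=((hsv[...,1]<70)&(hsv[...,2]<110)).astype(np.uint8); hh=np.zeros_like(h); hh[238:252,335:380]=h[238:252,335:380]
    p=np.argwhere(hh)[:,::-1]; print(p.min(0),p.max(0),p.mean(0))
    Wh=np.array([plane(c,u,v,117) for u,v in p])[:,:2]; print("handle",Wh.min(0),Wh.max(0),Wh.mean(0))
    m=rails(c); n,lab,st,_=cv2.connectedComponentsWithStats(m)
    for i in range(1,n):
        if st[i,4]>100: print(st[i])
    cv2.imwrite("pics/rails.png",m[130:270,190:490]*255)
E
python3 m1.py
```

```text
[ 310  196   94   53 4536]
lid rect ((456.23858642578125, -197.29689025878906), (373.8682861328125, 207.62767028808594), 88.77830505371094) [[348.5, -382.0], [556.0, -386.3999938964844], [564.0, -12.600000381469727], [356.3999938964844, -8.199999809265137]]
[344 244] [370 246] [355.86956522 245.14492754]
handle [ 359.48227363 -246.11287613] [ 367.69642282 -143.9277612 ] [ 363.03973292 -190.58642172]
[215 151  73  16 601]
[244 185  47  13 424]
[219 189  25  11 137]
[223 198  69  15 553]
[273 233  22  11 201]
[227 236  33  12 293]
```

View pics/rails.png

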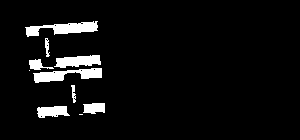

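```bash
cat > m2.py <<'E'
from h import *
from m1 import rails
def rayplane(c,u,v,p0,yaw,z0):
    o,d=ray(c,u,v); t=np.tan(.2); n=np.array([-t*np.cos(yaw),-t*np.sin(yaw),1.]); P0=np.array([p0[0],p0[1],z0])
    s=n@(P0-o)/(n@d); return o+s*d
def shelf(c,lab_mask,z0,guess):
    p0=np.array(guess,float); yaw=0.
    pts=np.argwhere(lab_mask)[:,::-1]
    for k in range(15):
        W=np.array([rayplane(c,u,v,p0,yaw,z0) for u,v in pts])[:,:2].astype(np.float32)
        r=cv2.minAreaRect(W); b=cv2.boxPoints(r)
        ctr=np.array(r[0]); p0=ctr
        # long axis
        e=[b[1]-b[0],b[2]-b[1]]; L=max(e,key=np.linalg.norm); L=L if L[1]>0 else -L
        yaw=np.arctan2(-L[0],L[1])
    return p0,yaw,sorted(map(np.linalg.norm,e)),b
if __name__=="__main__":
    c=dict(np.load("top0.npz")); m=rails(c)
    m=cv2.morphologyEx(m,cv2.MORPH_OPEN,np.ones((3,3)))
    lo=m.copy(); up=m.copy()
    # split line between shelves: row ~ 199 at u=220 ->196 at 290
    vv,uu=np.mgrid[:400,:640]; split=198.5+(uu-219)*(195.0-198.5)/70
    n,lab,st,_=cv2.connectedComponentsWithStats(m)
    for i in range(1,n): print(st[i])
    lo=m*(vv>split); up=m*(vv<=split)
    print(shelf(c,lo,85,(440,190))); print(shelf(c,up,195,(620,190)))
E
python3 m2.py
python3 - <<'E'
import cv2
im=cv2.imread("pics/top0.png")[140:255,200:310]
cv2.imwrite("pics/rackz.png",cv2.resize(im,None,fx=5,fy=5,interpolation=cv2.INTER_NEAREST))
E
```

```text
[233 152  55  12 451]
[216 156  14  10 127]
[235 171   3   4  12]
[236 176   3   4  12]
[246 185  45  13 418]
[219 189  13  11 117]
[266 198  26  11 220]
[224 200  41  13 324]
[262 215   3   7  21]
[262 223   3   3   9]
[274 233  21  11 196]
[227 236  31  12 278]
(array([461.57336426, 193.49861145]), np.float32(0.0757057), [np.float32(193.0082), np.float32(270.7699)], array([[355.10605 , 321.19684 ],
       [375.5853  ,  51.20251 ],
       [568.04065 ,  65.800385],
       [547.5614  , 335.7947  ]], dtype=float32))
(array([629.65869141, 205.59555054]), np.float32(0.073683016), [np.float32(162.53441), np.float32(271.3338)], array([[538.6247 , 334.91174],
       [558.5993 ,  64.31414],
       [720.6927 ,  76.27936],
       [700.7181 , 346.87695]], dtype=float32))
```

View pics/rackz.png

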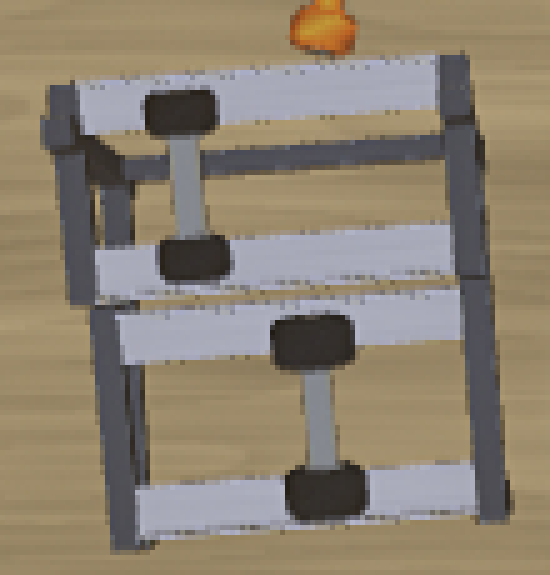

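```bash
cat >> m2.py <<'E'
    split=201.0+(uu-221)*(197.0-201.0)/70
    lo=m*(vv>split)*((vv<split+18)|(vv>split+28)); up=m*(vv<=split-1)
    L=shelf(c,lo,85,(440,190)); U=shelf(c,up,195,(620,190)); print(L[:3]);print(U[:3])
    yaw=(L[1]+U[1])/2
    im=c["image"]; g=im.max(2)<70
    for nm,S,z0,boxes,top in (("big3",L,85,[(252,201,273,216),(255,231,276,246)],57),("small3",U,195,[(227,157,246,170),(230,186,249,198)],48)):
        for (a,b,a2,b2) in boxes:
            k=np.zeros_like(g); k[b:b2,a:a2]=g[b:b2,a:a2]; p=np.argwhere(k)[:,::-1]
            Wp=np.array([rayplane(c,u,v,S[0],yaw,z0+top*0.7/np.cos(.2)) for u,v in p])[:,:2]
            d=Wp-S[0]; ex=np.array([np.cos(yaw),np.sin(yaw)]); ey=np.array([-ex[1],ex[0]])
            print(nm,len(p),"local x",(d@ex).min(),(d@ex).max(),"y",(d@ey).min(),(d@ey).max(),"world",Wp.mean(0))
E
python3 m2.py | tail -6
```

```text
(array([454.74407959, 192.83358765]), np.float32(0.07570564), [np.float32(179.28888), np.float32(270.5756)])
(array([629.65856934, 205.59555054]), np.float32(0.07368348), [np.float32(162.53441), np.float32(271.3338)])
big3 162 local x 32.949321725485675 73.24929970070964 y -51.98159611386943 10.946915368033586 world [509.14692309 176.44599806]
big3 155 local x -84.60421306139943 -41.94322467964626 y -50.20219691706703 10.677982967043443 world [391.96468823 168.14960381]
small3 117 local x 33.105155523454314 63.78429352821688 y 31.364173223555508 81.60812128093437 world [673.8098552  265.23402707]
small3 111 local x -73.83501891569617 -44.13415483533124 y 30.628155802183958 80.87852680855735 world [566.67781674 256.66555585]
```

```bash
cat > go.py <<'E'
from h import *
import sys
# usage: go.py x y z ang_deg [..more]  : grasp-point (54 ahead) target(s), tool-y world angle
def rel(pts,ang=None,off=54.):
    s=observe(); R=np.array(s["eef_rot"]).reshape(3,3); p=np.array(s["eef_pos"]); g=p+off*R[:,0]
    a0=np.degrees(np.arctan2(R[1,1],R[0,1]))
    print("t",round(s["time_s"],2),"tcp",p.round(1),"grasp",g.round(1),"yawY",round(a0,2),"tilt x",R[:,0].round(3),"F",np.round(s["wrist_force"],1),"w",round(float(s["grip_width"]),1),"j",np.round(s["joints"],2))
    for q in pts:
        d=R.T@(np.array(q,float)-g)/1000
        print("row shift",d.round(4).tolist(), end=" ")
        if ang is not None: 
            t=(a0-ang+180)%360-180; print("turn",round(t/5,3),end="")
        print()
if __name__=="__main__":
    a=[float(x) for x in sys.argv[1:]]
    ang=a[0] if a else None
    rel([a[1+3*i:4+3*i] for i in range((len(a)-1)//3)],ang)
E
python3 go.py -1.2 363.5 -195 217
```

```text
t 0.2 tcp [ 177.5 -520.2  303.2] grasp [ 177.5 -520.1  249.2] yawY -71.15 tilt x [-0.001  0.001 -1.   ] F [-0.7  0.8  0.1] w 85.4 j [ 1.2   0.31  0.01  1.51 -0.    1.32 -0.03]
row shift [0.0326, -0.2476, -0.2811] turn -13.991
```

>>> {"fn": "send_rows", "kwargs": {"moves": [[[0.033,-0.248,-0.281,-14,0.06],[0.033,-0.248,-0.281,-14,0.06],[0.033,-0.248,-0.281,-14,0.06],[0.033,-0.248,-0.281,-14,0.06],[0.033,-0.248,-0.281,-14,0.06],[0.033,-0.248,-0.281,-14,0.06],[0.033,-0.248,-0.281,-14,0.06],[0.033,-0.248,-0.281,-14,0.06],[0.033,-0.248,-0.281,-14,0.06],[0.033,-0.248,-0.281,-14,0.06],[0.033,-0.248,-0.281,-14,0.06],[0.033,-0.248,-0.281,-14,0.06],[0.033,-0.248,-0.281,-14,0.06],[0.033,-0.248,-0.281,-14,0.06]]]}}

```text
time_s: 1.37
eef_pos: [362.6, -196.2, 270.5]
eef_rot: [[-0.001, 1.0, -0.025], [0.001, -0.025, -1.0], [-1.0, -0.001, -0.001]]
wrist_force: [0.2, 0.0, -0.4]
grip_width: 60.2
```

```bash
python3 go.py -1.2 363.5 -195 117
python3 - <<'E'
from h import *
c=cam("wrist"); save(c,"pics/w1.png"); np.savez("w1.npz",**{k:np.asarray(v) for k,v in c.items()}); print(np.round(c["world_from_camera"],3))
E
```

```text
t 1.37 tcp [ 362.6 -196.2  270.5] grasp [ 362.6 -196.2  216.5] yawY -1.43 tilt x [-0.001  0.001 -1.   ] F [ 0.2  0.  -0.4] w 60.2 j [ 0.83  0.07 -0.39  1.89  0.03  1.18  0.4 ]
row shift [0.0995, 0.001, -0.0011] turn -0.047
[[ 1.00000e+00  2.50000e-02  1.00000e-02  3.65154e+02]
 [-2.70000e-02  9.45000e-01  3.26000e-01 -1.11473e+02]
 [-2.00000e-03 -3.26000e-01  9.45000e-01  3.40279e+02]
 [ 0.00000e+00  0.00000e+00  0.00000e+00  1.00000e+00]]
```

View pics/w1.png

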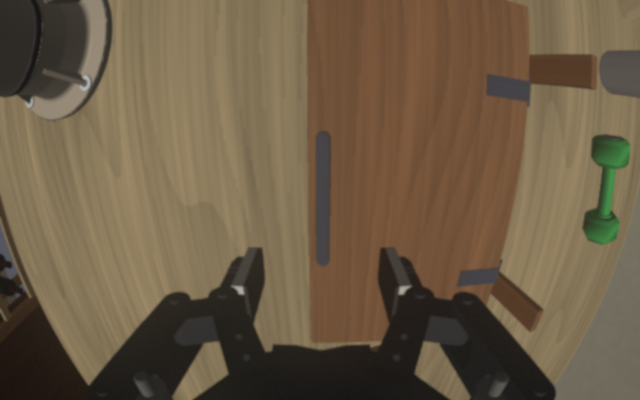

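Run:
```python
from h import *
c=dict(np.load("w1.npz"))
for u,v in [(316,200),(330,200),(323,132),(323,264)]: print(plane(c,u,v,117,True).round(1))
for u,v in [(308,150),(526,4),(529,100),(497,266),(310,342)]: print('lid',plane(c,u,v,82,True).round(1))
```

```text
[ 358.9 -192.   117. ]
[ 369.6 -192.3  117. ]
[ 365.5 -140.   117. ]
[ 362.9 -249.4  117. ]
lid [ 352.5 -159.5   82. ]
lid [563.2 -12.5  82. ]
lid [ 564.8 -108.8   82. ]
lid [ 555.7 -288.5   82. ]
lid [ 344.9 -379.9   82. ]
```

>>> {"fn": "send_rows", "kwargs": {"moves": [[[0.04,0.0015,-0.001,0,0.05],[0.08,0.0015,-0.001,0,0.05],[0.0995,0.0015,-0.001,0,0.05],[0.0995,0.0015,-0.001,0,0.05],[0.0995,0.0015,-0.001,0,0.0],[0.0995,0.0015,-0.001,0,0.0],[0.0995,0.0015,-0.001,0,0.0],[0.0995,0.0015,-0.001,0,0.0],[0.0995,0.0015,-0.001,0,0.0],[0.0995,0.0015,-0.001,0,0.0],[0.0995,0.0015,-0.001,0,0.0],[0.0995,0.0015,-0.001,0,0.0]]]}}

```text
time_s: 2.42
eef_pos: [363.9, -196.0, 172.9]
eef_rot: [[-0.001, 1.0, -0.026], [-0.001, -0.026, -1.0], [-1.0, -0.001, 0.001]]
wrist_force: [-3.6, 0.8, 4.4]
grip_width: 8.9
```

```bash
cat > arc.py <<'E'
from h import *
s=observe(); R=np.array(s["eef_rot"]).reshape(3,3); p=np.array(s["eef_pos"]); g=p+54*R[:,0]
print(g.round(1),s["grip_width"],np.round(s["wrist_force"],1),s["time_s"])
yaw=-0.0225; ex=np.array([np.cos(yaw),np.sin(yaw),0]); ez=np.array([0,0,1.])
# current handle in grip: hinge = g - handle(0)
H=lambda t: (-197*np.cos(t)+47*np.sin(t))*ex+(197*np.sin(t)+47*np.cos(t))*ez
hinge=np.array([561.2,-199.2,70.])
import sys
t0=float(sys.argv[1]); t1=float(sys.argv[2]); n=int(sys.argv[3]); base=H(t0)
for t in np.linspace(t0,t1,n+1)[1:]:
    d=R.T@(H(t)-base)/1000; print(round(t,3),d.round(4).tolist(), (hinge+H(t)).round(1))
print("meas angle", np.arctan2(g[2]-70, 561.2-g[0])-np.arctan2(47,197), np.hypot(g[2]-70, 561.2-g[0]))
E
python3 arc.py 0 1.7 17
```

```text
[ 363.9 -196.   118.9] 8.858723439141617 [-3.6  0.8  4.4] 2.4167
0.1 [-0.0194, 0.0057, 0.0] [ 369.9 -194.9  136.4]
0.2 [-0.0382, 0.0132, 0.0] [ 377.5 -195.1  155.2]
0.3 [-0.0561, 0.0227, -0.0] [ 386.9 -195.3  173.1]
0.4 [-0.073, 0.0338, -0.0] [ 398.1 -195.5  190. ]
0.5 [-0.0887, 0.0466, -0.0] [ 410.9 -195.8  205.7]
0.6 [-0.1031, 0.0609, -0.0001] [ 425.2 -196.1  220. ]
0.7 [-0.1159, 0.0765, -0.0001] [ 440.8 -196.5  232.9]
0.8 [-0.1271, 0.0934, -0.0001] [ 457.7 -196.9  244.1]
0.9 [-0.1366, 0.1113, -0.0002] [ 475.6 -197.3  253.5]
1.0 [-0.1442, 0.13, -0.0002] [ 494.3 -197.7  261.2]
1.1 [-0.15, 0.1494, -0.0003] [ 513.7 -198.1  266.9]
1.2 [-0.1538, 0.1693, -0.0003] [ 533.6 -198.6  270.6]
1.3 [-0.1555, 0.1895, -0.0004] [ 553.8 -199.   272.4]
1.4 [-0.1553, 0.2097, -0.0005] [ 574.  -199.5  272.1]
1.5 [-0.153, 0.2298, -0.0005] [ 594.1 -199.9  269.8]
1.6 [-0.1487, 0.2496, -0.0006] [ 613.9 -200.4  265.5]
1.7 [-0.1425, 0.2689, -0.0007] [ 633.2 -200.8  259.3]
meas angle 0.008690200464338799 203.29631477681147
```

>>> {"fn": "send_rows", "kwargs": {"moves": [[[-0.01,0.0026,0,0,0],[-0.0194,0.0057,0,0,0],[-0.0382,0.0132,0,0,0],[-0.0561,0.0227,0,0,0],[-0.073,0.0338,0,0,0],[-0.0887,0.0466,0,0,0],[-0.1031,0.0609,0,0,0],[-0.1031,0.0609,0,0,0]]]}}

```text
time_s: 3.08
eef_pos: [425.8, -197.5, 280.0]
eef_rot: [[0.0, 1.0, -0.025], [-0.003, -0.025, -1.0], [-1.0, 0.0, 0.003]]
wrist_force: [-8.0, 0.2, 6.5]
grip_width: 8.9
```

```bash
python3 arc.py 0.58 1.7 12
```

```text
[ 425.9 -197.7  226. ] 8.901856538883425 [-8.   0.2  6.5] 3.0833
0.673 [-0.0123, 0.0143, 0.0] [ 436.5 -196.4  229.6]
0.767 [-0.0232, 0.0298, 0.0] [ 451.9 -196.7  240.5]
0.86 [-0.0327, 0.0461, -0.0] [ 468.3 -197.1  250. ]
0.953 [-0.0405, 0.0633, -0.0] [ 485.5 -197.5  257.8]
1.047 [-0.0468, 0.0811, -0.0] [ 503.3 -197.9  264.1]
1.14 [-0.0513, 0.0995, -0.0001] [ 521.6 -198.3  268.6]
1.233 [-0.0541, 0.1182, -0.0001] [ 540.3 -198.7  271.5]
1.327 [-0.0552, 0.137, -0.0002] [ 559.2 -199.2  272.5]
1.42 [-0.0545, 0.1559, -0.0002] [ 578.1 -199.6  271.8]
1.513 [-0.052, 0.1747, -0.0003] [ 596.8 -200.   269.4]
1.607 [-0.0478, 0.1931, -0.0003] [ 615.2 -200.4  265.2]
1.7 [-0.0419, 0.211, -0.0004] [ 633.2 -200.8  259.3]
meas angle 0.6221250157521435 206.54116889629427
```

>>> {"fn": "send_rows", "kwargs": {"moves": [[[-0.011,0.0156,0,0,0],[-0.0215,0.0325,0,0,0],[-0.0305,0.0504,0,0,0],[-0.0381,0.0691,0,0,0],[-0.0439,0.0885,0,0,0],[-0.0477,0.1084,0,0,0],[-0.0494,0.1286,0,0,0],[-0.0492,0.1488,0,0,0],[-0.0469,0.1689,0,0,0],[-0.0426,0.1887,0,0,0],[-0.0364,0.208,0,0,0],[-0.0364,0.208,0,0,0]]]}}

```text
time_s: 4.08
eef_pos: [638.0, -202.9, 318.3]
eef_rot: [[0.01, 1.0, -0.025], [-0.005, -0.025, -1.0], [-1.0, 0.01, 0.004]]
wrist_force: [1.0, -0.7, 3.5]
grip_width: 8.1
```

```bash
python3 arc.py 1.7 1.75 1
python3 - <<'E'
from h import *
c=cam("side"); save(c,"pics/s2.png")
E
```

```text
[ 638.5 -203.2  264.3] 8.128906726514623 [ 1.  -0.7  3.5] 4.0833
1.75 [0.0039, 0.0093, -0.0] [ 642.5 -201.   255.5]
meas angle 1.7150880818937126 209.12446869381594
```

View pics/s2.png

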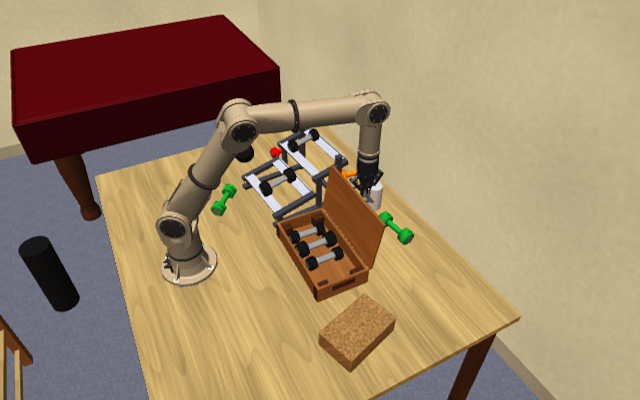

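>>> {"fn": "send_rows", "kwargs": {"moves": [[[0,0.003,0,0,0.03],[0,0.003,0,0,0.03],[0,0.003,0,0,0.03],[0,0.003,0,0,0.03],[-0.03,0.003,0,0,0.03],[-0.07,0.003,0,0,0.03],[-0.11,0.003,0,0,0.03],[-0.11,0.003,0,0,0.03],[-0.11,-0.04,0,0,0.03],[-0.11,-0.08,0,0,0.03],[-0.11,-0.12,0,0,0.03],[-0.11,-0.16,0,0,0.06],[-0.11,-0.2,0,0,0.06],[-0.11,-0.2,0,0,0.06]]]}}

```text
time_s: 5.3
eef_pos: [427.6, -197.5, 426.5]
eef_rot: [[-0.001, 1.0, -0.031], [-0.007, -0.031, -0.999], [-1.0, -0.001, 0.007]]
wrist_force: [0.6, -0.6, 0.3]
grip_width: 59.8
```

```bash
python3 go.py 88.8 459 -197 150;  python3 - <<'E'
from h import *
for n in ("wrist","top"):
    c=cam(n); save(c,f"pics/{n}3.png"); np.savez(f"{n}3.npz",**{k:np.asarray(v) for k,v in c.items()})
E
```

```text
t 5.3 tcp [ 427.6 -197.5  426.5] grasp [ 427.5 -197.9  372.5] yawY -1.79 tilt x [-0.001 -0.007 -1.   ] F [ 0.6 -0.6  0.3] w 59.8 j [ 0.76  0.13 -0.43  1.45  0.06  1.57  0.31]
row shift [0.2225, 0.0316, -0.0034] turn -18.118
```

View pics/wrist3.png

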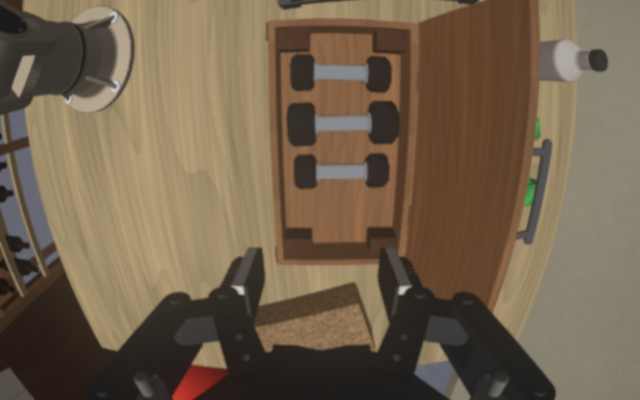

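View pics/top3.png

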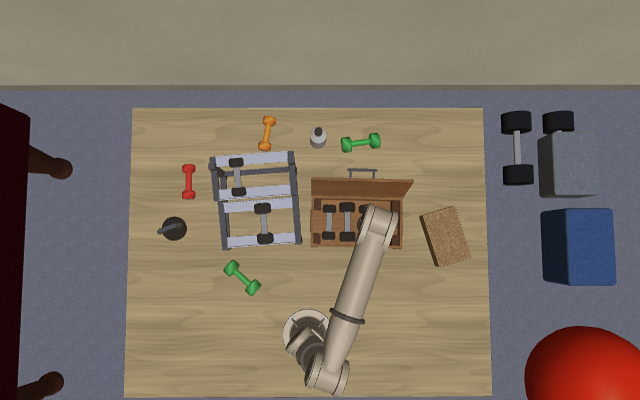

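```bash
cat > wm.py <<'E'
from h import *
def heads(c,roi,thr=62,fish=True,amin=60):
    im=c["image"]; a,b,a2,b2=roi; sub=im[b:b2,a:a2]
    m=(sub.max(2)<thr).astype(np.uint8); m=cv2.morphologyEx(m,cv2.MORPH_OPEN,np.ones((3,3)))
    n,lab,st,ce=cv2.connectedComponentsWithStats(m)
    return [(ce[i]+[a,b],st[i]) for i in range(1,n) if st[i,4]>amin]
if __name__=="__main__":
    c=dict(np.load("wrist3.npz"))
    for ce,st in heads(c,(275,40,405,240)): print(ce.round(1),st, plane(c,*ce,40,True).round(1))
    for (u,v,z) in [(341,73,34),(343,123,38.5),(341,171,34)]:
        im=c["image"]; col=im[v-20:v+20,u].astype(int); g=[v-20+i for i in range(40) if col[i].min()>100 and col[i].max()-col[i].min()<30]
        print(g[0],g[-1],[plane(c,u,x,z,True).round(1).tolist() for x in (g[0]-.5,g[-1]+.5)], plane(c,u,(g[0]+g[-1])/2,z,True).round(1))
E
python3 wm.py
```

```text
[302.1  72.1] [ 17  15  21  35 686] [403.8 -84.6  40. ]
[378.3  74.1] [ 92  17  23  35 678] [514.  -89.3  40. ]
[383.9 121.9] [  94   62   30   41 1041] [ 521.9 -160.7   40. ]
[301.  123.9] [  13   64   27   41 1016] [ 399.1 -161.    40. ]
[377.2 169.9] [ 92 115  21  31 580] [ 512.3 -234.6   40. ]
[304.8 170.9] [ 20 116  20  31 590] [ 401.4 -232.9   40. ]
[381.  232.6] [ 94 189  26   8 200] [ 522.1 -341.9   40. ]
[298.8 233.3] [ 12 190  23   8 163] [ 386.1 -338.1   40. ]
65 79 [[460.4, -74.7, 34.0], [459.7, -97.1, 34.0]] [460.  -85.9  34. ]
116 130 [[461.1, -150.6, 38.5], [460.6, -173.0, 38.5]] [ 460.8 -161.8   38.5]
165 178 [[457.0, -226.1, 34.0], [456.6, -248.5, 34.0]] [ 456.8 -237.2   34. ]
```

```bash
python3 go.py 88.5 460.5 -161.5 130
```

```text
t 5.4 tcp [ 434.  -197.5  427.7] grasp [ 434.5 -197.9  373.8] yawY -1.59 tilt x [ 0.008 -0.006 -1.   ] F [-0.1 -0.1  0. ] w 59.9 j [ 0.76  0.14 -0.43  1.44  0.06  1.57  0.31]
row shift [0.2437, 0.023, -0.0386] turn -18.017
```

>>> {"fn": "send_rows", "kwargs": {"moves": [[[0.02,0.023,-0.0386,-2,0.06],[0.04,0.023,-0.0386,-4,0.06],[0.07,0.023,-0.0386,-6,0.06],[0.1,0.023,-0.0386,-8,0.06],[0.13,0.023,-0.0386,-10,0.06],[0.16,0.023,-0.0386,-12,0.06],[0.19,0.023,-0.0386,-14,0.06],[0.22,0.023,-0.0386,-16,0.06],[0.24,0.023,-0.0386,-18,0.06],[0.244,0.023,-0.0386,-18,0.06],[0.244,0.023,-0.0386,-18,0.06],[0.244,0.023,-0.0386,-18,0.06],[0.244,0.023,-0.0386,-18,0.06],[0.244,0.023,-0.0386,-18,0.06],[0.244,0.023,-0.0386,-18,0.06],[0.244,0.023,-0.0386,-18,0.06]]]}}

```text
time_s: 6.73
eef_pos: [461.0, -161.0, 183.7]
eef_rot: [[0.009, 0.029, 1.0], [-0.006, 1.0, -0.029], [-1.0, -0.006, 0.009]]
wrist_force: [0.4, 0.4, -0.7]
grip_width: 59.6
```

```bash
python3 go.py 88.5 460.5 -161.5 38.5;  python3 - <<'E'
from h import *
for n in ("wrist",):
    c=cam(n); save(c,f"pics/{n}4.png"); np.savez(f"{n}4.npz",**{k:np.asarray(v) for k,v in c.items()})
E
```

```text
t 6.73 tcp [ 461.  -161.   183.7] grasp [ 461.5 -161.3  129.7] yawY 88.35 tilt x [ 0.009 -0.006 -1.   ] F [ 0.4  0.4 -0.7] w 59.6 j [ 0.84  0.36 -0.67  1.84  0.27  1.02  1.6 ]
row shift [0.0912, 0.0003, -0.0018] turn -0.031
```

View pics/wrist4.png

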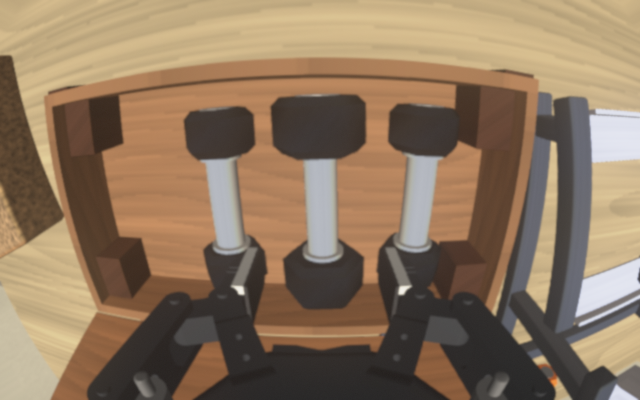

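>>> {"fn": "send_rows", "kwargs": {"moves": [[[0.03,0.0,-0.001,0,0.06],[0.06,0.0,-0.001,0,0.06],[0.085,0.0,-0.001,0,0.06],[0.091,0.0,-0.001,0,0.06],[0.091,0.0,-0.001,0,0.06],[0.091,0,-0.001,0,0.0],[0.091,0,-0.001,0,0.0],[0.091,0,-0.001,0,0.0],[0.091,0,-0.001,0,0.0],[0.091,0,-0.001,0,0.0],[0.091,0,-0.001,0,0.0],[0.091,0,-0.001,0,0.0]]]}}

```text
time_s: 7.78
eef_pos: [462.1, -161.3, 94.8]
eef_rot: [[0.013, 0.028, 1.0], [-0.007, 1.0, -0.027], [-1.0, -0.007, 0.013]]
wrist_force: [0.5, 1.7, 7.1]
grip_width: 22.6
```

```bash
python3 go.py 94.27 460.5 -161.5 260 443.4 267.2 260 443.4 267.2 140
```

```text
t 7.78 tcp [ 462.1 -161.3   94.8] grasp [ 462.8 -161.7   40.8] yawY 88.42 tilt x [ 0.013 -0.007 -1.   ] F [0.5 1.7 7.1] w 22.6 j [ 0.77  0.49 -0.61  1.93  0.38  0.82  1.51]
row shift [-0.2192, -0.0014, 0.0005] turn -1.17
row shift [-0.2226, 0.4267, -0.0283] turn -1.17
row shift [-0.1026, 0.4275, -0.0299] turn -1.17
```

>>> {"fn": "send_rows", "kwargs": {"moves": [[[-0.02,0,0,0,0.0],[-0.05,0,0,0,0.0],[-0.08,0,0,0,0.0],[-0.11,0,0,0,0.0],[-0.14,0,0,0,0.0],[-0.17,0,0,0,0.0],[-0.18,0,0,0,0.0],[-0.18,0,0,0,0.0]]]}}

```text
time_s: 8.45
eef_pos: [460.9, -160.2, 276.8]
eef_rot: [[0.017, 0.028, 0.999], [-0.01, 1.0, -0.028], [-1.0, -0.009, 0.018]]
wrist_force: [0.6, -0.2, -7.8]
grip_width: 22.2
```

```bash
python3 go.py 94.27 443.4 267.2 215 443.4 267.2 140;python3 - <<'E'
from h import *
for n in ("wrist",):
    c=cam(n); save(c,f"pics/{n}5.png")
E
```

```text
t 8.45 tcp [ 460.9 -160.2  276.8] grasp [ 461.8 -160.7  222.8] yawY 88.4 tilt x [ 0.017 -0.01  -1.   ] F [ 0.6 -0.2 -7.8] w 22.2 j [ 0.88  0.26 -0.71  1.71  0.19  1.22  1.67]
row shift [0.0033, 0.4273, -0.0305] turn -1.175
row shift [0.0783, 0.428, -0.0318] turn -1.175
```

View pics/wrist5.png

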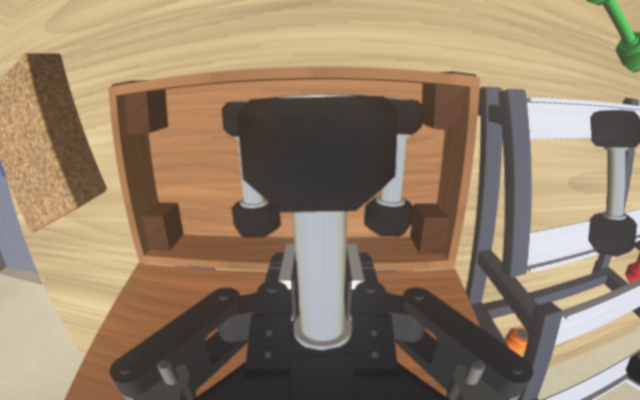

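>>> {"fn": "send_rows", "kwargs": {"moves": [[[0.0,0.03,-0.01,0,0.0],[0.0,0.065,-0.02,0,0.0],[0.0,0.1,-0.03,0,0.0],[0.0,0.135,-0.03,0,0.0],[0.0,0.17,-0.03,0,0.0],[0.0,0.205,-0.03,0,0.0],[0.0,0.24,-0.03,0,0.0],[0.0,0.275,-0.03,-0.3,0.0],[0.0,0.31,-0.0305,-0.6,0.0],[0.0,0.345,-0.0305,-0.9,0.0],[0.0,0.38,-0.0305,-1.17,0.0],[0.0,0.41,-0.0305,-1.17,0.0],[0.0,0.427,-0.0305,-1.17,0.0],[0.0,0.427,-0.0305,-1.17,0.0],[0.0,0.427,-0.0305,-1.17,0.0],[0.0,0.427,-0.0305,-1.17,0.0]]]}}

```text
time_s: 9.83
eef_pos: [440.2, 265.7, 268.0]
eef_rot: [[0.008, -0.074, 0.997], [-0.012, 0.997, 0.074], [-1.0, -0.013, 0.007]]
wrist_force: [0.3, -0.3, -7.4]
grip_width: 22.0
```

```bash
python3 go.py 94.27 443.4 267.2 140 443.4 267.2 113;python3 - <<'E'
from h import *
for n in ("wrist","top"):
    c=cam(n); save(c,f"pics/{n}6.png"); np.savez(f"{n}6.npz",**{k:np.asarray(v) for k,v in c.items()})
E
```

```text
t 9.83 tcp [440.2 265.7 268. ] grasp [440.7 265.  214. ] yawY 94.23 tilt x [ 0.008 -0.012 -1.   ] F [ 0.3 -0.3 -7.4] w 22.0 j [ 0.11  0.4  -0.92  1.64  0.34  1.27  0.77]
row shift [0.074, 0.0029, 0.0023] turn -0.009
row shift [0.101, 0.0033, 0.0021] turn -0.009
```

View pics/wrist6.png

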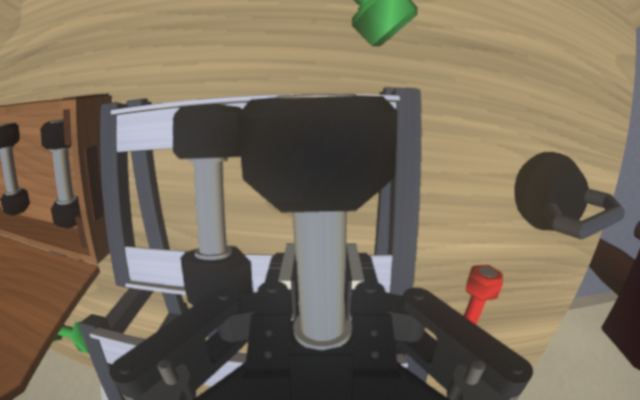

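View pics/top6.png

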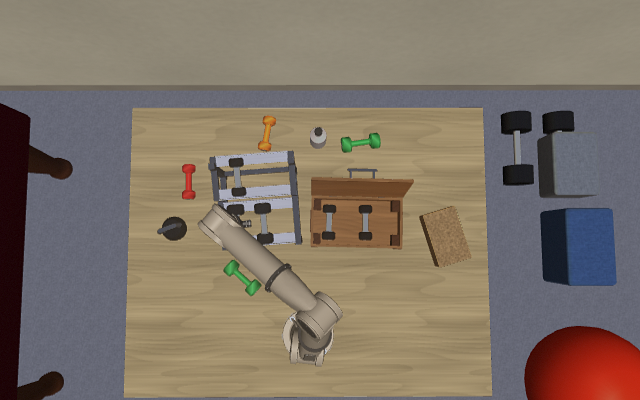

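Run:
```python
from h import *
c=dict(np.load("wrist6.npz"))
print("near head outer top",plane(c,320,97,242,True).round(1), "inner top", plane(c,300,211,238,True).round(1))
for u,v in [(113,112),(180,105),(390,98),(398,97)]: print("lip",plane(c,u,v,77.3,True).round(1))
yaw=.0745; ex=np.array([np.cos(yaw),np.sin(yaw)]);ey=np.array([-ex[1],ex[0]]); L=np.array([454.7,192.8])
for y in (-136,136): print("pred lip top outer", (L+y*ey+ex*(-88*.98-10*.199)).round(1))
for u,v,z in [(174,112,85+57-25),(242,112,120)]: print(plane(c,u,v,z,True).round(1))
# big3 grip: u at v=200
for u,v in [(196,200),(226,200)]: print('grip',plane(c,u,v,113,True).round(1))
for u,v,z in [(398,130,70),(398,280,100),(116,130,70),(122,262,100)]:
    p=plane(c,u,v,z,True); print('rail end',p.round(1),((p[:2]-L)@ex).round(1),((p[:2]-L)@ey).round(1))
```

```text
near head outer top [358.2 259.5 242. ] inner top [397.2 255.3 238. ]
lip [376.6  54.   77.3]
lip [372.  132.6  77.3]
lip [357.1 315.4  77.3]
lip [355.4 322.2  77.3]
pred lip top outer [376.8  50.6]
pred lip top outer [356.6 321.9]
[374.9 146.9 117. ]
[374.2 203.1 120. ]
grip [446.9 161.6 113. ]
grip [444.7 188.2 113. ]
rail end [384.3 327.2  70. ] -60.2 139.2
rail end [518.3 342.3 100. ] 74.6 144.3
rail end [395.8  51.2  70. ] -69.3 -136.8
rail end [531.4  56.7 100. ] 66.4 -141.4
```

>>> {"fn": "send_rows", "kwargs": {"moves": [[[0.02,0.003,0.005,0,0.0],[0.045,0.003,0.005,0,0.0],[0.065,0.003,0.005,0,0.0],[0.074,0.003,0.005,0,0.0],[0.079,0.003,0.005,0,0.0],[0.083,0.003,0.005,0,0.0],[0.086,0.003,0.005,0,0.0],[0.089,0.003,0.005,0,0.0],[0.089,0.003,0.005,0,0.0]]]}}

```text
time_s: 10.68
eef_pos: [446.6, 268.7, 181.3]
eef_rot: [[0.012, -0.072, 0.997], [-0.01, 0.997, 0.073], [-1.0, -0.011, 0.011]]
wrist_force: [-3.4, -1.7, -0.7]
grip_width: 22.2
```

```bash
python3 go.py 94.27 445.9 267.2 113
```

```text
t 10.68 tcp [446.6 268.7 181.3] grasp [447.2 268.2 127.3] yawY 94.15 tilt x [ 0.012 -0.01  -1.   ] F [-3.4 -1.7 -0.7] w 22.2 j [ 0.06  0.5  -0.87  1.75  0.44  1.1   0.69]
row shift [0.0143, -0.0007, -0.0015] turn -0.023
```

>>> {"fn": "send_rows", "kwargs": {"moves": [[[0.003,0,-0.001,0,0.0],[0.005,0,-0.0015,0,0.0],[0.007,0,-0.0015,0,0.0],[0.009,0,-0.0015,0,0.0],[0.011,0,-0.0015,0,0.0],[0.012,0,-0.0015,0,0.0],[0.012,0,-0.0015,0,0.0]]]}}

```text
time_s: 11.27
eef_pos: [444.3, 268.9, 169.6]
eef_rot: [[0.01, -0.073, 0.997], [-0.01, 0.997, 0.073], [-1.0, -0.011, 0.01]]
wrist_force: [-6.3, -1.9, 2.1]
grip_width: 22.3
```

```bash
python3 go.py 94.27 445.9 267.2 113
python3 - <<'E'
from h import *
for n in ("wrist","side"):
    c=cam(n); save(c,f"pics/{n}7.png")
im=c["image"][110:240,210:360]; cv2.imwrite("pics/side7.png",cv2.resize(im,None,fx=5,fy=4.6,interpolation=cv2.INTER_CUBIC))
E
```

```text
t 11.27 tcp [444.3 268.9 169.6] grasp [444.9 268.3 115.6] yawY 94.21 tilt x [ 0.01 -0.01 -1.  ] F [-6.3 -1.9  2.1] w 22.3 j [ 0.05  0.51 -0.86  1.76  0.45  1.07  0.68]
row shift [0.0026, -0.0012, 0.0009] turn -0.013
```

View pics/wrist7.png

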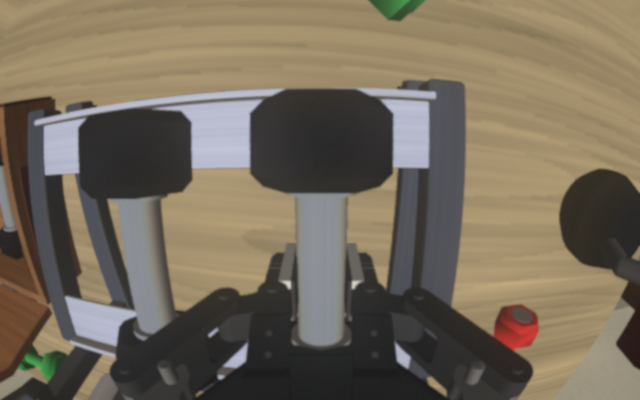

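View pics/side7.png

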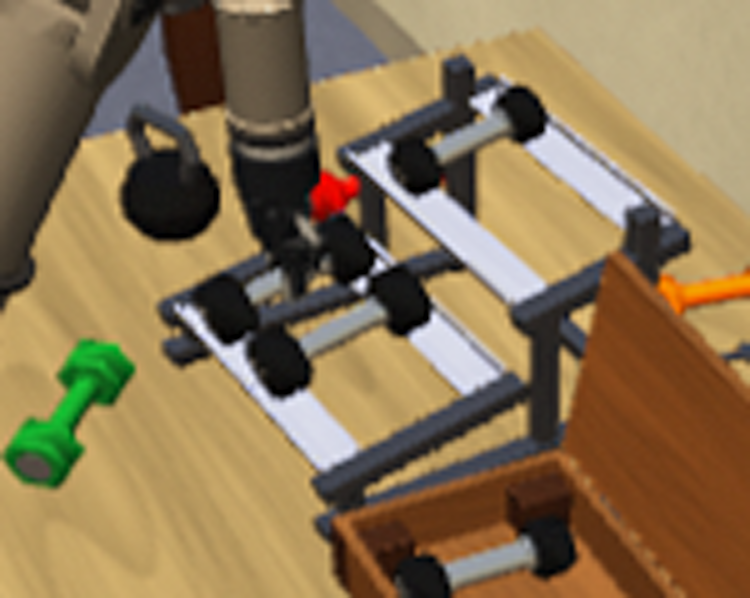

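>>> {"fn": "send_rows", "kwargs": {"moves": [[[0.001,0,0.002,0,0.0],[0.003,0,0.003,0,0.0],[0.004,0,0.003,0,0.0],[0.004,0,0.003,0,0.0],[0.004,0,0.003,0,0.03],[0.004,0,0.003,0,0.045],[0.004,0,0.003,0,0.045],[0.004,0,0.003,0,0.045],[0.004,0,0.003,0,0.045]]]}}

```text
time_s: 12.12
eef_pos: [448.1, 269.1, 165.6]
eef_rot: [[0.011, -0.073, 0.997], [-0.009, 0.997, 0.073], [-1.0, -0.01, 0.01]]
wrist_force: [-0.4, -0.8, 0.2]
grip_width: 44.7
```

```bash
python3 go.py 94.27 445.9 267.2 113
python3 - <<'E'
from h import *
for n in ("wrist","side"):
    c=cam(n); save(c,f"pics/{n}8.png")
im=c["image"][110:240,210:360]; cv2.imwrite("pics/side8.png",cv2.resize(im,None,fx=5,fy=4.6,interpolation=cv2.INTER_CUBIC))
E
```

```text
t 12.12 tcp [448.1 269.1 165.6] grasp [448.7 268.6 111.6] yawY 94.17 tilt x [ 0.011 -0.009 -1.   ] F [-0.4 -0.8  0.2] w 44.7 j [ 0.05  0.52 -0.85  1.76  0.46  1.07  0.68]
row shift [-0.0014, -0.0012, -0.0029] turn -0.02
```

View pics/wrist8.png

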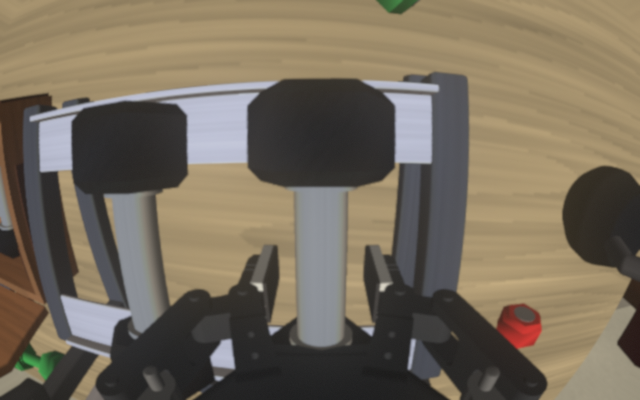

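View pics/side8.png

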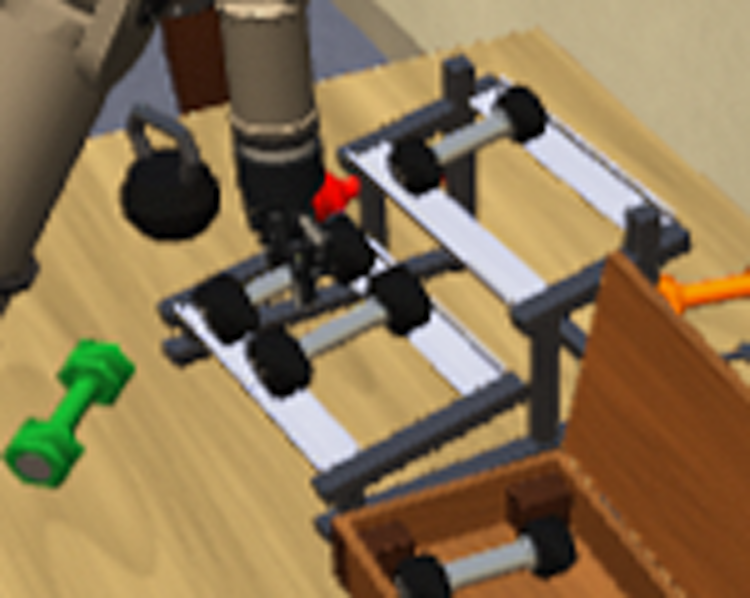

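>>> {"fn": "send_rows", "kwargs": {"moves": [[[-0.02,0,0,0,0.045],[-0.05,0,0,0,0.045],[-0.09,0,0,0,0.045],[-0.12,0,0,0,0.06],[-0.15,-0.02,0,0,0.06],[-0.15,-0.04,0,0,0.06],[-0.15,-0.04,0,0,0.06]]]}}

```text
time_s: 12.8
eef_pos: [451.3, 227.4, 317.6]
eef_rot: [[0.015, -0.067, 0.998], [-0.012, 0.998, 0.067], [-1.0, -0.013, 0.014]]
wrist_force: [0.7, -1.5, -0.8]
grip_width: 59.8
```

```bash
python3 go.py 94.27 445.9 267.2 113
python3 - <<'E'
from h import *
for n in ("wrist","top"):
    c=cam(n); save(c,f"pics/{n}9.png"); np.savez(f"{n}9.npz",**{k:np.asarray(v) for k,v in c.items()})
E
```

```text
t 12.8 tcp [451.3 227.4 317.6] grasp [452.2 226.7 263.6] yawY 93.85 tilt x [ 0.015 -0.012 -1.   ] F [ 0.7 -1.5 -0.8] w 59.8 j [ 0.22  0.33 -0.94  1.59  0.29  1.36  0.88]
row shift [0.15, 0.0427, -0.0057] turn -0.084
```

View pics/wrist9.png

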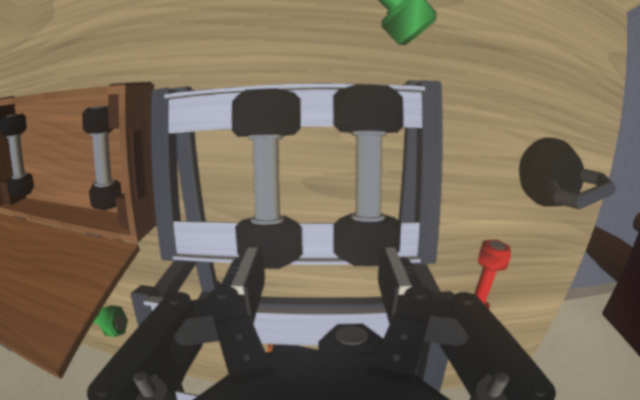

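```bash
cat > loc.py <<'E'
from h import *
yaw=.0745; ex=np.array([np.cos(yaw),np.sin(yaw),0]);ey=np.array([-ex[1],ex[0],0])
L=np.array([454.7,192.8,85.]); U=np.array([629.6,205.6,195.])
cs,sn=np.cos(.2),np.sin(.2)
def axes(): return np.stack([ex*cs+np.array([0,0,sn]),ey,-ex*sn+np.array([0,0,cs])],1)
A=axes()
def local(c,u,v,h,S,fish=True):
    o,d=ray(c,u,v,fish); n=A[:,2]; P=S+h*n; t=n@(P-o)/(n@d); return A.T@(o+t*d-S)
E
python3 - <<'E'
from loc import *
c=dict(np.load("wrist9.npz"))
print("big3"); 
for u,v,h in [(266,135.5,40.5),(268,219,40.5),(266,90,57),(253,180,28.5),(279,180,28.5)]: print(u,v,local(c,u,v,h,L).round(1))
print("new")
for u,v,h in [(368,133.5,40.5),(369,217,40.5),(368,85,57),(356,180,28.5),(382,180,28.5)]: print(u,v,local(c,u,v,h,L).round(1))
im=c["image"]; cv2.imwrite("pics/w9z.png",cv2.resize(im[75:275,150:450],None,fx=2.6,fy=2.6,interpolation=cv2.INTER_CUBIC))
for u,v in [(180,96),(320,87),(420,88)]: print("lip",local(c,u,v,10,L).round(1))
E
```

```text
big3
266 135.5 [-37.9 -15.7  40.5]
268 219 [ 37.3 -15.8  40.5]
266 90 [-75.7 -12.5  57. ]
253 180 [  2.7 -31.3  28.5]
279 180 [ 3.  -6.5 28.5]
new
368 133.5 [-38.9  74.1  40.5]
369 217 [35.7 75.8 40.5]
368 85 [-78.9  72.4  57. ]
356 180 [ 3.4 64.7 28.5]
382 180 [ 3.4 89.1 28.5]
lip [ -86.2 -116.    10. ]
lip [-86.6  31.8  10. ]
lip [-88.5 132.3  10. ]
```

View pics/w9z.png

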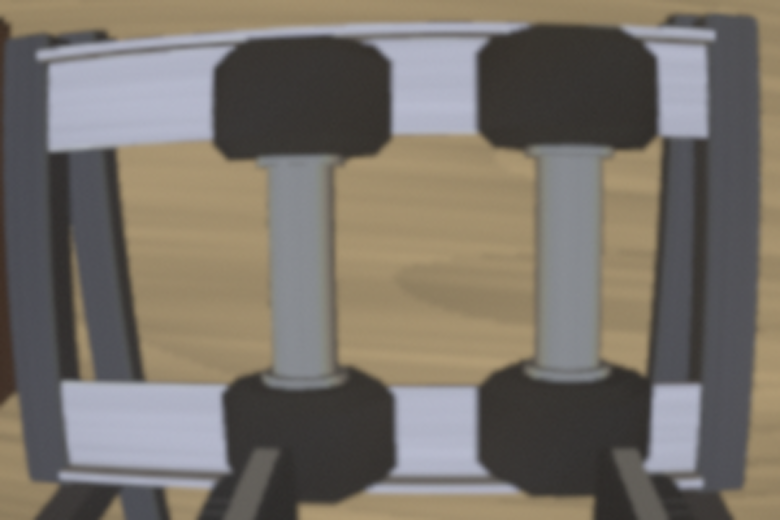

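```bash
python3 go.py 88.2 459.5 -86.5 140
```

```text
t 12.9 tcp [449.4 229.8 315.6] grasp [450.  229.3 261.6] yawY 94.05 tilt x [ 0.011 -0.01  -1.   ] F [0.8 0.2 1.1] w 60.0 j [ 0.21  0.34 -0.94  1.59  0.29  1.36  0.88]
row shift [0.1249, -0.3143, -0.014] turn 1.17
```

>>> {"fn": "send_rows", "kwargs": {"moves": [[[0.0,-0.04,-0.002,0.1,0.06],[0.0,-0.08,-0.004,0.3,0.06],[0.0,-0.12,-0.006,0.5,0.06],[0.0,-0.16,-0.008,0.7,0.06],[0.0,-0.2,-0.01,0.9,0.06],[0.0,-0.24,-0.012,1.1,0.06],[0.0,-0.28,-0.013,1.17,0.06],[0.03,-0.31,-0.014,1.17,0.06],[0.06,-0.3143,-0.014,1.17,0.06],[0.095,-0.3143,-0.014,1.17,0.06],[0.125,-0.3143,-0.014,1.17,0.06],[0.125,-0.3143,-0.014,1.17,0.06],[0.125,-0.3143,-0.014,1.17,0.06]]]}}

```text
time_s: 13.98
eef_pos: [457.8, -84.5, 192.3]
eef_rot: [[0.006, 0.029, 1.0], [-0.007, 1.0, -0.029], [-1.0, -0.007, 0.006]]
wrist_force: [0.4, 0.1, 0.8]
grip_width: 60.1
```

```bash
python3 go.py 88.2 459.5 -86.5 34
python3 - <<'E'
from h import *
for n in ("wrist",):
    c=cam(n); save(c,f"pics/{n}10.png"); np.savez(f"{n}10.npz",**{k:np.asarray(v) for k,v in c.items()})
E
```

```text
t 13.98 tcp [457.8 -84.5 192.3] grasp [458.1 -84.9 138.3] yawY 88.34 tilt x [ 0.006 -0.007 -1.   ] F [0.4 0.1 0.8] w 60.1 j [ 0.77  0.33 -0.76  1.88  0.27  1.03  1.44]
row shift [0.1043, -0.0008, 0.0008] turn 0.028
```

View pics/wrist10.png

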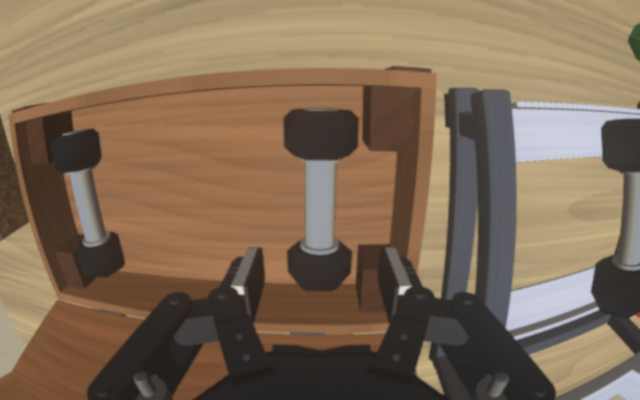

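Run:
```python
from h import *
c=dict(np.load("wrist10.npz"))
for u,v in [(307,180),(335,180),(305,230),(336,230)]: print("A",plane(c,u,v,34,True).round(1))
for u,v in [(76,130),(98,256),(74,175),(94,172),(85,215),(106,215)]: print("C",plane(c,u,v,45,True).round(1))
for u,v in [(321,159),(319,245)]: print("A inner heads",plane(c,u,v,46,True).round(1))
```

```text
A [440.5 -95.4  34. ]
A [441.2 -74.   34. ]
A [482.8 -99.   34. ]
A [483.5 -73.8  34. ]
C [ 381.8 -300.6   45. ]
C [ 508.1 -312.3   45. ]
C [ 422.9 -314.8   45. ]
C [ 421.8 -286.1   45. ]
C [ 463.1 -312.8   45. ]
C [ 463.1 -283.3   45. ]
A inner heads [421.7 -84.   46. ]
A inner heads [490.5 -87.7  46. ]
```

>>> {"fn": "send_rows", "kwargs": {"moves": [[[0.03,-0.0006,0,0,0.055],[0.06,-0.0006,0,0,0.055],[0.09,-0.0006,-0.001,0,0.055],[0.103,-0.0006,-0.001,0,0.055],[0.103,-0.0006,-0.001,0,0.055],[0.103,-0.0006,-0.001,0,0.0],[0.103,-0.0006,-0.001,0,0.0],[0.103,-0.0006,-0.001,0,0.0],[0.103,-0.0006,-0.001,0,0.0],[0.103,-0.0006,-0.001,0,0.0],[0.103,-0.0006,-0.001,0,0.0]]]}}

```text
time_s: 14.95
eef_pos: [461.7, -86.2, 93.8]
eef_rot: [[0.016, 0.03, 0.999], [-0.01, 1.0, -0.029], [-1.0, -0.01, 0.016]]
wrist_force: [-0.3, -0.3, 5.4]
grip_width: 22.3
```

```bash
cat > tgt.py <<'E'
from loc import *
import sys
S={'L':(L,28.5),'U':(U,24.)}[sys.argv[1]]; 
print((S[0]+A@np.array([float(sys.argv[2]),float(sys.argv[3]),S[1]])).round(1))
E
python3 tgt.py U 0 -15; python3 tgt.py U 0 -85; python3 go.py 94.27 ; python3 tgt.py L -80 0
```

```text
[626.  190.3 218.5]
[631.2 120.5 218.5]
t 14.95 tcp [461.7 -86.2  93.8] grasp [462.6 -86.7  39.8] yawY 88.31 tilt x [ 0.016 -0.01  -1.   ] F [-0.3 -0.3  5.4] w 22.3 j [ 0.68  0.47 -0.68  1.98  0.42  0.81  1.31]
[370.9 186.5  97. ]
```

>>> {"fn": "send_rows", "kwargs": {"moves": [[[-0.02,0,0,0,0.0],[-0.05,0,0,0,0.0],[-0.085,0,0,0,0.0],[-0.12,0,0,0,0.0],[-0.16,0,0,0,0.0],[-0.2,0,0,0,0.0],[-0.24,0,0,0,0.0],[-0.27,0,0,0,0.0],[-0.27,0,0,0,0.0],[-0.27,0,0,0,0.0]]]}}

```text
time_s: 15.78
eef_pos: [457.9, -83.0, 365.6]
eef_rot: [[0.02, 0.029, 0.999], [-0.012, 1.0, -0.029], [-1.0, -0.011, 0.02]]
wrist_force: [-0.5, 0.2, -5.7]
grip_width: 22.1
```

```bash
python3 go.py 94.27 480 60 310 626 190.3 310;python3 - <<'E'
from h import *
for n in ("wrist",):
    c=cam(n); save(c,f"pics/{n}11.png"); np.savez(f"{n}11.npz",**{k:np.asarray(v) for k,v in c.items()})
E
```

```text
t 15.78 tcp [457.9 -83.  365.6] grasp [459.  -83.6 311.6] yawY 88.32 tilt x [ 0.02  -0.012 -1.   ] F [-0.5  0.2 -5.7] w 22.1 j [ 0.85  0.16 -0.81  1.6   0.13  1.41  1.57]
row shift [0.0003, 0.1442, 0.0168] turn -1.189
row shift [0.0017, 0.2787, 0.1589] turn -1.189
```

View pics/wrist11.png

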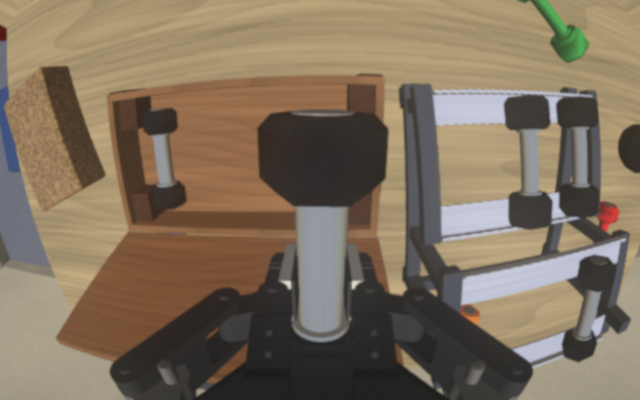

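>>> {"fn": "send_rows", "kwargs": {"moves": [[[0.0,0.03,0.003,0,0.0],[0.0,0.065,0.007,0,0.0],[0.0,0.1,0.01,0,0.0],[0.0,0.135,0.015,-0.2,0.0],[0.0,0.16,0.035,-0.5,0.0],[0.0,0.185,0.06,-0.8,0.0],[0.0,0.21,0.085,-1.1,0.0],[0.0,0.235,0.11,-1.19,0.0],[0.0,0.26,0.135,-1.19,0.0],[0.0,0.2787,0.159,-1.19,0.0],[0.0,0.2787,0.159,-1.19,0.0],[0.0,0.2787,0.159,-1.19,0.0],[0.0,0.2787,0.159,-1.19,0.0]]]}}

```text
time_s: 16.92
eef_pos: [623.1, 190.3, 360.3]
eef_rot: [[0.01, -0.075, 0.997], [-0.013, 0.997, 0.076], [-1.0, -0.014, 0.009]]
wrist_force: [-0.5, -0.4, -3.6]
grip_width: 22.2
```

```bash
python3 go.py 94.27 626 190.3 218.5;python3 - <<'E'
from loc import *
for n in ("wrist","side"):
    c=cam(n); save(c,f"pics/{n}12.png"); np.savez(f"{n}12.npz",**{k:np.asarray(v) for k,v in c.items()})
im=c["image"][80:240,210:390]; cv2.imwrite("pics/side12.png",cv2.resize(im,None,fx=4,fy=3.7,interpolation=cv2.INTER_CUBIC))
E
```

```text
t 16.92 tcp [623.1 190.3 360.3] grasp [623.6 189.6 306.3] yawY 94.33 tilt x [ 0.01  -0.013 -1.   ] F [-0.5 -0.4 -3.6] w 22.2 j [ 0.1   0.63 -0.84  1.06  0.47  1.62  1.04]
row shift [0.0878, 0.0018, 0.0016] turn 0.012
```

View pics/wrist12.png

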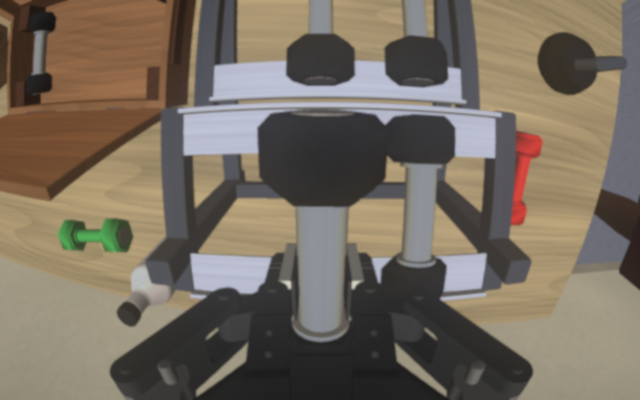

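View pics/side12.png

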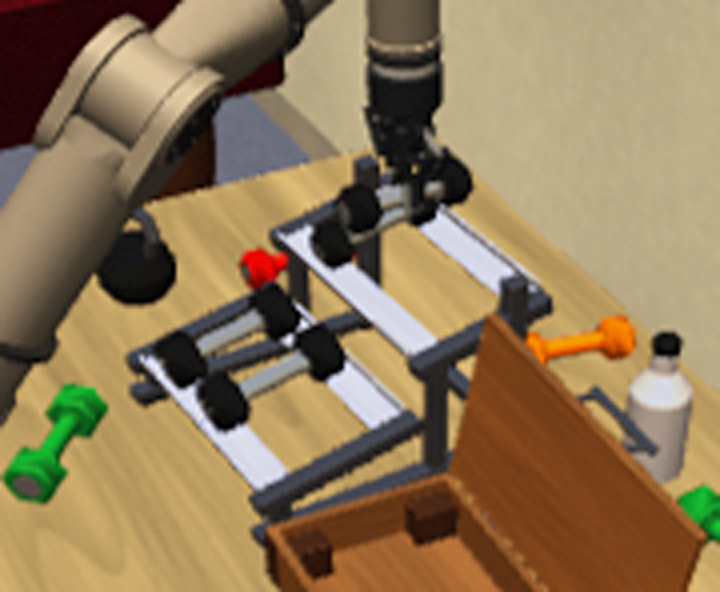

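Run:
```python
from loc import *
c=dict(np.load("wrist12.npz"))
print("held near outer top",plane(c,320,113,324,True).round(1),plane(c,320,113,330,True).round(1),"inner",plane(c,321,205,316,True).round(1),"far inner",plane(c,321,330,316,True).round(1))
print("widths",plane(c,258,150,300,True).round(1),plane(c,387,150,300,True).round(1))
print("small3")
for u,v,h in [(420,163,36),(409,262,36),(405,210,24),(437,210,24)]: print(local(c,u,v,h,U).round(1))
for u,v in [(190,110),(320,104),(480,112)]: print("near lip",local(c,u,v,10,U).round(1))
for u,v in [(192,290),(480,296)]: print("far lip",local(c,u,v,10,U).round(1))
for u,v in [(192,275),(488,275)]: print("far rail ends",local(c,u,v,0,U).round(1))
```

```text
held near outer top [546.8 184.2 324. ] [546.3 184.3 330. ] inner [582.9 187.1 316. ] far inner [649.5 192.1 316. ]
widths [566.1 158.5 300. ] [561.8 213.7 300. ]
small3
[-37.   53.4  36. ]
[35.9 49.2 36. ]
[-1.2 46.7 24. ]
[-1.1 72.7 24. ]
near lip [ -80.2 -124.1   10. ]
near lip [-80.7 -17.5  10. ]
near lip [-80.8 115.7  10. ]
far lip [  76.6 -132.7   10. ]
far lip [ 83.6 131.2  10. ]
far rail ends [  66.  -135.5    0. ]
far rail ends [ 67.2 142.3  -0. ]
```

>>> {"fn": "send_rows", "kwargs": {"moves": [[[0.02,0.002,0.004,0,0.0],[0.045,0.002,0.008,0,0.0],[0.058,0.002,0.008,0,0.0],[0.064,0.002,0.008,0,0.0],[0.067,0.002,0.008,0,0.0],[0.069,0.002,0.008,0,0.0],[0.071,0.002,0.008,0,0.0],[0.073,0.002,0.008,0,0.0],[0.073,0.002,0.008,0,0.0]]]}}

```text
time_s: 17.77
eef_pos: [631.9, 191.2, 291.1]
eef_rot: [[0.015, -0.073, 0.997], [-0.013, 0.997, 0.074], [-1.0, -0.014, 0.014]]
wrist_force: [-3.4, -1.0, 0.9]
grip_width: 22.5
```

```bash
python3 go.py 94.27 632 190.3 225.5
```

```text
t 17.77 tcp [631.9 191.2 291.1] grasp [632.7 190.5 237.1] yawY 94.21 tilt x [ 0.015 -0.013 -1.   ] F [-3.4 -1.   0.9] w 22.5 j [ 0.12  0.67 -0.83  1.18  0.5   1.48  1.01]
row shift [0.0116, 0.0001, -0.0009] turn -0.011
```

>>> {"fn": "send_rows", "kwargs": {"moves": [[[0.003,0,0,0,0.0],[0.005,0,0,0,0.0],[0.007,0,0,0,0.0],[0.009,0,0,0,0.0],[0.011,0,0,0,0.0],[0.012,0,0,0,0.0],[0.013,0,0,0,0.0],[0.013,0,0,0,0.0]]]}}

```text
time_s: 18.43
eef_pos: [630.9, 191.8, 279.8]
eef_rot: [[0.014, -0.075, 0.997], [-0.013, 0.997, 0.075], [-1.0, -0.014, 0.013]]
wrist_force: [-6.6, -1.6, 4.2]
grip_width: 22.0
```

```bash
python3 go.py 94.27 632 190.3 225.5
python3 - <<'E'
from loc import *
for n in ("wrist",):
    c=cam(n); save(c,f"pics/{n}13.png"); np.savez(f"{n}13.npz",**{k:np.asarray(v) for k,v in c.items()})
E
```

```text
t 18.43 tcp [630.9 191.8 279.8] grasp [631.6 191.1 225.8] yawY 94.28 tilt x [ 0.014 -0.013 -1.   ] F [-6.6 -1.6  4.2] w 22.0 j [ 0.12  0.68 -0.83  1.2   0.5   1.46  1.  ]
row shift [0.0004, -0.0008, 0.0003] turn 0.002
```

View pics/wrist13.png

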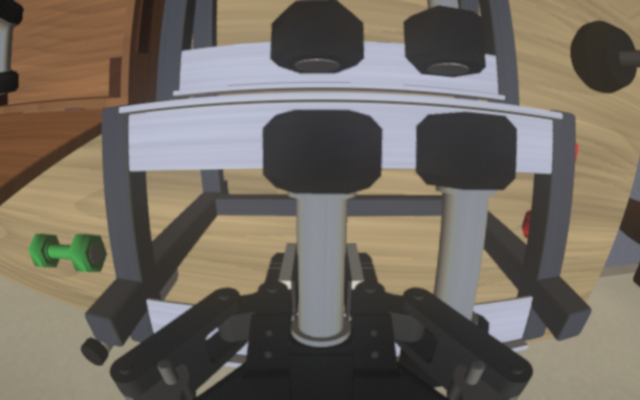

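>>> {"fn": "send_rows", "kwargs": {"moves": [[[0.001,0,0.001,0,0.0],[0.002,0,0.002,0,0.0],[0.003,0,0.002,0,0.0],[0.003,0,0.002,0,0.0],[0.003,0,0.002,0,0.035],[0.003,0,0.002,0,0.045],[0.003,0,0.002,0,0.045],[0.003,0,0.002,0,0.045],[-0.02,0,0.002,0,0.045],[-0.05,0,0.002,0,0.045],[-0.085,0,0.002,0,0.045],[-0.12,0,0.002,0,0.045],[-0.12,-0.03,0.002,0,0.045],[-0.12,-0.03,0.002,0,0.045]]]}}

```text
time_s: 19.65
eef_pos: [635.7, 159.4, 404.0]
eef_rot: [[0.022, -0.067, 0.997], [-0.015, 0.998, 0.068], [-1.0, -0.016, 0.021]]
wrist_force: [1.4, -2.2, -0.0]
grip_width: 44.8
```

```bash
python3 go.py 88.5 480 -60 340
python3 - <<'E'
from loc import *
for n in ("wrist",):
    c=cam(n); save(c,f"pics/{n}14.png"); np.savez(f"{n}14.npz",**{k:np.asarray(v) for k,v in c.items()})
E
```

```text
t 19.65 tcp [635.7 159.4 404. ] grasp [636.9 158.6 350. ] yawY 93.86 tilt x [ 0.022 -0.015 -1.   ] F [ 1.4 -2.2 -0. ] w 44.8 j [ 0.12  0.63 -0.84  0.95  0.48  1.71  1.1 ]
row shift [0.0097, -0.2074, -0.1716] turn 1.072
```

View pics/wrist14.png

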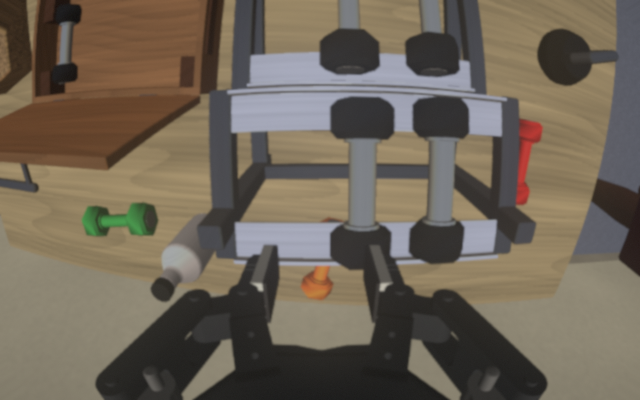

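Run:
```python
from loc import *
c=dict(np.load("wrist14.npz"))
print("small3")
for u,v,h in [(440,137,36),(438,222,36),(428,180,24),(453,180,24)]: print(local(c,u,v,h,U).round(1))
print("new")
for u,v,h in [(362,140,36),(361,225,36),(349,180,24),(375,180,24)]: print(local(c,u,v,h,U).round(1))
im=c["image"]; cv2.imwrite("pics/w14z.png",cv2.resize(im[75:275,200:540],None,fx=2.3,fy=2.3,interpolation=cv2.INTER_CUBIC))
for u,v in [(62,15),(64,70),(66,40)]: print("C",plane(c,u,v,38,True).round(1))
```

```text
small3
[-36.8  51.8  36. ]
[36.5 53.  36. ]
[ 1.1 45.7 24. ]
[ 0.9 70.3 24. ]
new
[-32.6 -15.4  36. ]
[ 38.1 -15.4  36. ]
[  1.4 -25.1  24. ]
[ 1.4 -2.5 24. ]
C [ 397.6 -330.5   38. ]
C [ 504.4 -316.7   38. ]
C [ 449.  -313.1   38. ]
```

View pics/w14z.png

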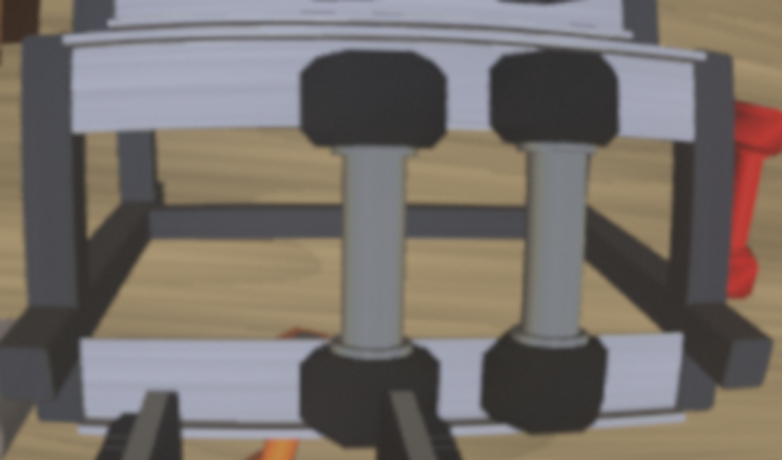

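Run:
```python
from loc import *
c=cam("side"); np.savez("side15.npz",**{k:np.asarray(v) for k,v in c.items()})
im=c["image"][115:215,235:360]; cv2.imwrite("pics/side15.png",cv2.resize(im,None,fx=6,fy=6,interpolation=cv2.INTER_CUBIC))
```

```text
(no output)
```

View pics/side15.png

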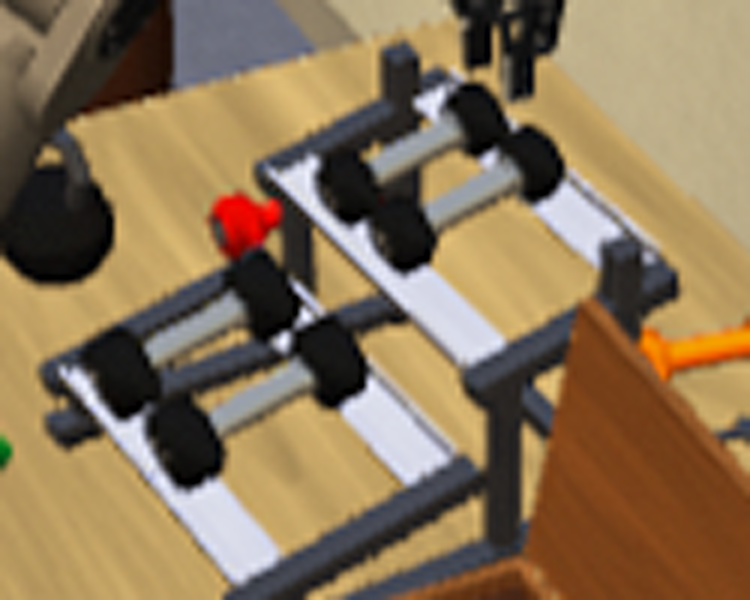

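```bash
python3 go.py 88.5 470 60 345 456 -290 230
```

```text
t 19.75 tcp [634.3 162.  400.4] grasp [635.1 161.3 346.4] yawY 94.09 tilt x [ 0.015 -0.013 -1.   ] F [ 0.2  0.2 -0.6] w 44.8 j [ 0.11  0.63 -0.84  0.95  0.48  1.71  1.1 ]
row shift [0.0002, -0.0892, -0.1719] turn 1.117
row shift [0.1195, -0.4357, -0.2125] turn 1.117
```

>>> {"fn": "send_rows", "kwargs": {"moves": [[[0.0,-0.015,-0.035,0,0.06],[0.0,-0.03,-0.07,0,0.06],[0.0,-0.045,-0.105,0,0.06],[0.0,-0.07,-0.135,0,0.06],[0.0,-0.1,-0.165,0,0.06],[0.0,-0.135,-0.18,0,0.06],[0.01,-0.175,-0.19,0.2,0.06],[0.02,-0.215,-0.2,0.4,0.06],[0.04,-0.25,-0.205,0.6,0.06],[0.06,-0.285,-0.21,0.8,0.06],[0.08,-0.32,-0.2125,1,0.06],[0.1,-0.355,-0.2125,1.117,0.06],[0.12,-0.39,-0.2125,1.117,0.06],[0.12,-0.425,-0.2125,1.117,0.06],[0.12,-0.4357,-0.2125,1.117,0.06],[0.12,-0.4357,-0.2125,1.117,0.06],[0.12,-0.4357,-0.2125,1.117,0.06]]]}}

```text
time_s: 21.17
eef_pos: [455.4, -288.2, 282.7]
eef_rot: [[0.015, 0.026, 1.0], [-0.01, 1.0, -0.026], [-1.0, -0.01, 0.015]]
wrist_force: [0.1, 0.2, -0.5]
grip_width: 60.3
```

```bash
python3 go.py 88.5 456 -310 34
python3 - <<'E'
from loc import *
for n in ("wrist",):
    c=cam(n); save(c,f"pics/{n}16.png"); np.savez(f"{n}16.npz",**{k:np.asarray(v) for k,v in c.items()})
E
```

```text
t 21.17 tcp [ 455.4 -288.2  282.7] grasp [ 456.2 -288.8  228.7] yawY 88.51 tilt x [ 0.015 -0.01  -1.   ] F [ 0.1  0.2 -0.5] w 60.3 j [ 1.07  0.37 -0.72  1.57  0.26  1.28  1.86]
row shift [0.1949, -0.0193, -0.0026] turn 0.002
```

View pics/wrist16.png

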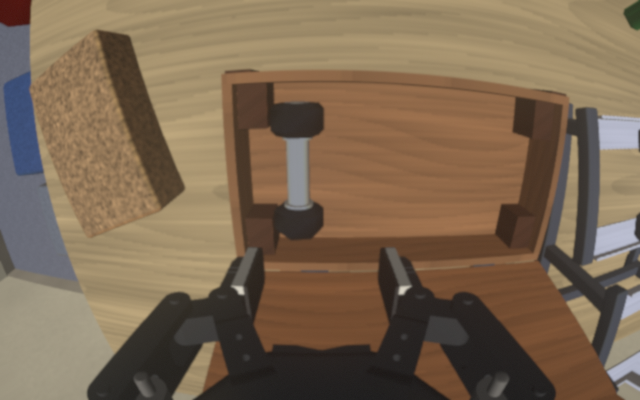

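Run:
```python
from loc import *
c=dict(np.load("wrist16.npz"))
for u,v in [(287,170),(310,170),(285,195),(309,195),(288,145),(311,145)]: print(plane(c,u,v,34,True).round(1))
for u,v in [(299,137),(298,206)]: print("inner",plane(c,u,v,46,True).round(1))
print("walls",plane(c,250,190,10,True).round(1),plane(c,545,190,10,True).round(1))
```

```text
[ 455.3 -326.5   34. ]
[ 456.1 -302.    34. ]
[ 483.6 -330.5   34. ]
[ 484.2 -304.2   34. ]
[ 428.3 -324.    34. ]
[ 429.1 -300.    34. ]
inner [ 418.4 -311.    46. ]
inner [ 492.  -315.7   46. ]
walls [ 484.8 -375.7   10. ] [493.1  23.3  10. ]
```

>>> {"fn": "send_rows", "kwargs": {"moves": [[[0.03,-0.012,-0.002,0.3,0.05],[0.06,-0.0233,-0.004,0.5,0.05],[0.1,-0.0233,-0.005,0.5,0.05],[0.14,-0.0233,-0.005,0.5,0.05],[0.17,-0.0233,-0.005,0.5,0.05],[0.195,-0.0233,-0.005,0.5,0.05],[0.195,-0.0233,-0.005,0.5,0.05],[0.195,-0.0233,-0.005,0.5,0.05]]]}}

```text
time_s: 21.88
eef_pos: [453.4, -309.6, 88.4]
eef_rot: [[0.014, 0.064, 0.998], [-0.008, 0.998, -0.064], [-1.0, -0.007, 0.015]]
wrist_force: [-0.4, -0.7, 0.5]
grip_width: 49.7
```

```bash
python3 go.py 86 455.5 -314 34
python3 - <<'E'
from loc import *
for n in ("wrist",):
    c=cam(n); save(c,f"pics/{n}17.png")
E
```

```text
t 21.88 tcp [ 453.4 -309.6   88.4] grasp [ 454.2 -310.1   34.4] yawY 86.34 tilt x [ 0.014 -0.008 -1.   ] F [-0.4 -0.7  0.5] w 49.7 j [ 1.01  0.6  -0.61  1.77  0.43  0.89  1.72]
row shift [0.0004, -0.0038, 0.0015] turn 0.069
```

View pics/wrist17.png

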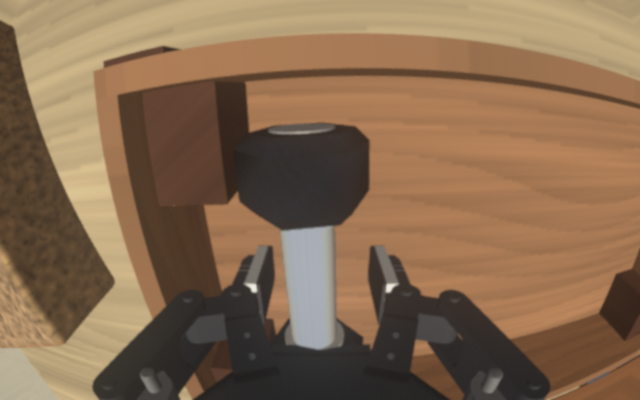

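Run:
```python
from loc import *
c=cam("wrist"); np.savez("wrist18.npz",**{k:np.asarray(v) for k,v in c.items()})
for u,v in [(282,240),(334,240),(288,300),(336,300),(290,335),(337,335)]: print(plane(c,u,v,34,True).round(1))
print("head sides",plane(c,238,165,34,True).round(1),plane(c,369,165,34,True).round(1))
print(np.round(c["world_from_camera"],3))
T=c["world_from_camera"]; s=observe(); R=np.array(s["eef_rot"]).reshape(3,3); print((R.T@(T[:3,3]-np.array(s["eef_pos"]))).round(1)); print((R.T@T[:3,:3]).round(3))
```

```text
[ 435.5 -327.3   34. ]
[ 436.8 -303.6   34. ]
[ 470.8 -328.7   34. ]
[ 472.  -304.2   34. ]
[ 496.8 -330.9   34. ]
[ 498.  -304.7   34. ]
head sides [ 399.  -342.3   34. ] [ 402.8 -287.3   34. ]
[[ 6.60000e-02 -9.38000e-01 -3.42000e-01  3.69844e+02]
 [ 9.98000e-01  5.90000e-02  3.20000e-02 -3.03856e+02]
 [-1.00000e-02 -3.43000e-01  9.39000e-01  1.58109e+02]
 [ 0.00000e+00  0.00000e+00  0.00000e+00  1.00000e+00]]
[-69.    1.3 -84.4]
[[-0.001  0.324 -0.946]
 [ 1.     0.001 -0.   ]
 [ 0.001 -0.946 -0.324]]
```

>>> {"fn": "send_rows", "kwargs": {"moves": [[[0.0,-0.0055,0.0,-0.25,0.05],[0.0,-0.0055,0.0,-0.25,0.05],[0.0,-0.0055,0.0,-0.25,0.05],[0.0,-0.0055,0.0,-0.25,0],[0.0,-0.0055,0.0,-0.25,0],[0.0,-0.0055,0.0,-0.25,0],[0.0,-0.0055,0.0,-0.25,0],[0.0,-0.0055,0.0,-0.25,0],[0.0,-0.0055,0.0,-0.25,0]]]}}

```text
time_s: 22.73
eef_pos: [455.6, -314.8, 92.0]
eef_rot: [[0.02, 0.042, 0.999], [-0.01, 0.999, -0.041], [-1.0, -0.009, 0.02]]
wrist_force: [-0.4, 3.5, 5.3]
grip_width: 22.1
```

```bash
python3 go.py 86 455.5 -314 34
```

```text
t 22.73 tcp [ 455.6 -314.8   92. ] grasp [ 456.6 -315.4   38. ] yawY 87.61 tilt x [ 0.02 -0.01 -1.  ] F [-0.4  3.5  5.3] w 22.1 j [ 1.02  0.6  -0.61  1.76  0.43  0.89  1.75]
row shift [0.004, 0.0013, -0.0013] turn 0.322
```

>>> {"fn": "send_rows", "kwargs": {"moves": [[[-0.02,0,0,0,0.0],[-0.05,0,0,0,0.0],[-0.085,0,0,0,0.0],[-0.12,0,0,0,0.0],[-0.16,0,0,0,0.0],[-0.2,0,0,0,0.0],[-0.24,0,-0.004,0,0.0],[-0.27,0,-0.008,0,0.0],[-0.275,0,-0.008,0,0.0],[-0.275,0,-0.008,0,0.0]]]}}

```text
time_s: 23.57
eef_pos: [442.6, -311.5, 367.9]
eef_rot: [[0.022, 0.042, 0.999], [-0.012, 0.999, -0.042], [-1.0, -0.011, 0.022]]
wrist_force: [0.5, 0.3, -5.4]
grip_width: 22.1
```

```bash
python3 go.py 94.27 465 60 312 626 120.5 312;python3 - <<'E'
from h import *
for n in ("wrist",):
    c=cam(n); save(c,f"pics/{n}19.png"); np.savez(f"{n}19.npz",**{k:np.asarray(v) for k,v in c.items()})
E
```

```text
t 23.57 tcp [ 442.6 -311.5  367.9] grasp [ 443.8 -312.2  313.9] yawY 87.6 tilt x [ 0.022 -0.012 -1.   ] F [ 0.5  0.3 -5.4] w 22.1 j [ 1.12  0.33 -0.73  1.41  0.22  1.46  1.93]
row shift [-0.0021, 0.3727, 0.0057] turn -1.334
row shift [0.0007, 0.4399, 0.164] turn -1.334
```

View pics/wrist19.png

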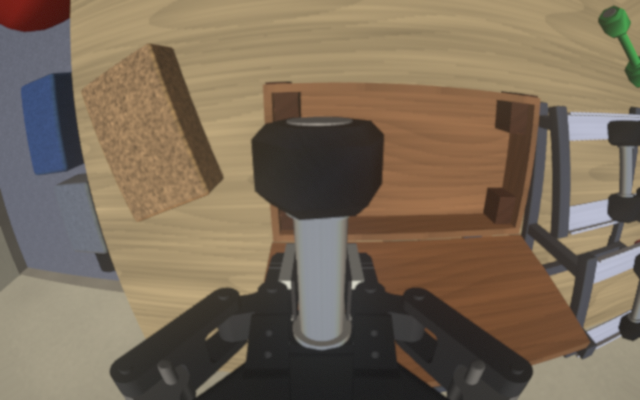

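>>> {"fn": "send_rows", "kwargs": {"moves": [[[0.0,0.03,0,0,0.0],[0.0,0.065,0,0,0.0],[0.0,0.1,0,0,0.0],[0.0,0.135,0,0,0.0],[0.0,0.17,0,0,0.0],[0.0,0.205,0,0,0.0],[0.0,0.24,0,-0.3,0.0],[0.0,0.275,0,-0.6,0.0],[0.0,0.31,0.003,-0.9,0.0],[0.0,0.345,0.006,-1.2,0.0],[0.0,0.375,0.02,-1.33,0.0],[0.0,0.395,0.045,-1.33,0.0],[0.0,0.41,0.075,-1.33,0.0],[0.0,0.425,0.105,-1.33,0.0],[0.0,0.435,0.135,-1.33,0.0],[0.0,0.44,0.16,-1.33,0.0],[0.0,0.44,0.164,-1.33,0.0],[0.0,0.44,0.164,-1.33,0.0],[0.0,0.44,0.164,-1.33,0.0]]]}}

```text
time_s: 25.2
eef_pos: [622.7, 121.5, 361.2]
eef_rot: [[0.011, -0.076, 0.997], [-0.011, 0.997, 0.076], [-1.0, -0.011, 0.01]]
wrist_force: [0.3, -0.4, -4.8]
grip_width: 22.3
```

```bash
python3 go.py 94.27 631.2 120.5 218.5;python3 - <<'E'
from loc import *
for n in ("wrist",):
    c=cam(n); save(c,f"pics/{n}20.png"); np.savez(f"{n}20.npz",**{k:np.asarray(v) for k,v in c.items()})
E
```

```text
t 25.2 tcp [622.7 121.5 361.2] grasp [623.3 120.9 307.2] yawY 94.34 tilt x [ 0.011 -0.011 -1.   ] F [ 0.3 -0.4 -4.8] w 22.3 j [ 0.25  0.6  -0.88  1.12  0.47  1.6   1.13]
row shift [0.0888, 0.0, 0.0069] turn 0.014
```

View pics/wrist20.png

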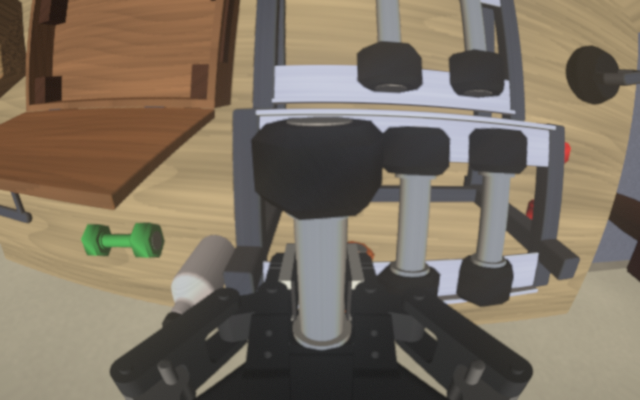

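Run:
```python
from loc import *
c=dict(np.load("wrist20.npz"))
print("held near outer top",plane(c,320,121,327,True).round(1),"inner",plane(c,321,217,318,True).round(1),"far inner",plane(c,321,331,318,True).round(1))
print("head sides", plane(c,253,165,303,True).round(1),plane(c,383,165,303,True).round(1))
print("bar", plane(c,295,260,303,True).round(1),plane(c,346,260,303,True).round(1))
print("A placed")
for u,v,h in [(416,175,36),(413,268,36),(401,220,24),(429,220,24)]: print(local(c,u,v,h,U).round(1))
```

```text
held near outer top [549.  115.7 327. ] inner [587.2 118.8 318. ] far inner [648.9 123.4 318. ]
head sides [572.   88.2 303. ] [567.8 143.7 303. ]
bar [617.3 108.3 303. ] [615.3 132.7 303. ]
A placed
[-33.4 -17.   36. ]
[ 36.7 -14.8  36. ]
[  1.9 -23.7  24. ]
[ 2.2 -0.9 24. ]
```

>>> {"fn": "send_rows", "kwargs": {"moves": [[[0.02,0,0.005,0,0.0],[0.045,0,0.011,0,0.0],[0.06,0,0.011,0,0.0],[0.066,0,0.011,0,0.0],[0.069,0,0.011,0,0.0],[0.071,0,0.011,0,0.0],[0.073,0,0.011,0,0.0],[0.075,0,0.011,0,0.0],[0.075,0,0.011,0,0.0]]]}}

```text
time_s: 26.0
eef_pos: [634.1, 121.8, 289.3]
eef_rot: [[0.014, -0.076, 0.997], [-0.01, 0.997, 0.076], [-1.0, -0.011, 0.013]]
wrist_force: [-3.8, -0.6, 0.6]
grip_width: 22.2
```

```bash
python3 go.py 94.27 634.5 120.5 223
```

```text
t 26.0 tcp [634.1 121.8 289.3] grasp [634.9 121.2 235.3] yawY 94.34 tilt x [ 0.014 -0.01  -1.   ] F [-3.8 -0.6  0.6] w 22.2 j [ 0.26  0.65 -0.86  1.23  0.5   1.46  1.1 ]
row shift [0.0123, -0.0006, -0.0006] turn 0.015
```

>>> {"fn": "send_rows", "kwargs": {"moves": [[[0.003,0,0,0,0.0],[0.005,0,0,0,0.0],[0.007,0,0,0,0.0],[0.009,0,0,0,0.0],[0.011,0,0,0,0.0],[0.0125,0,0,0,0.0],[0.014,0,0,0,0.0],[0.014,0,0,0,0.0]]]}}

```text
time_s: 26.67
eef_pos: [633.0, 122.4, 277.1]
eef_rot: [[0.013, -0.077, 0.997], [-0.011, 0.997, 0.077], [-1.0, -0.011, 0.012]]
wrist_force: [-8.1, -2.3, 3.7]
grip_width: 22.3
```

```bash
python3 go.py 94.27 634.5 120.5 223
python3 - <<'E'
from loc import *
for n in ("wrist",):
    c=cam(n); save(c,f"pics/{n}21.png"); np.savez(f"{n}21.npz",**{k:np.asarray(v) for k,v in c.items()})
E
```

```text
t 26.67 tcp [633.  122.4 277.1] grasp [633.7 121.8 223.1] yawY 94.41 tilt x [ 0.013 -0.011 -1.   ] F [-8.1 -2.3  3.7] w 22.3 j [ 0.26  0.66 -0.86  1.25  0.5   1.44  1.09]
row shift [0.0001, -0.0014, 0.0007] turn 0.027
```

View pics/wrist21.png

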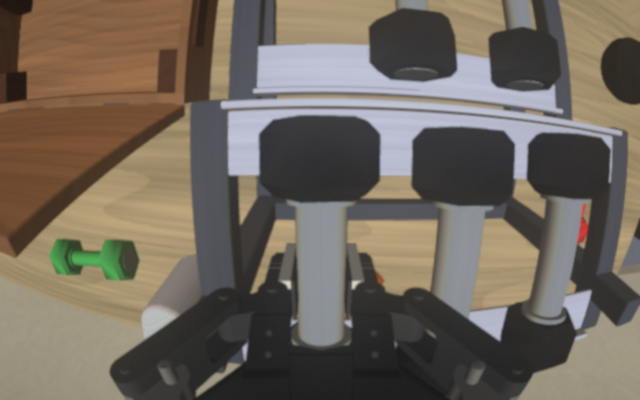

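>>> {"fn": "send_rows", "kwargs": {"moves": [[[0.001,0,0,0,0.0],[0.002,0,0,0,0.0],[0.002,0,0,0,0.0],[0.002,0,0,0,0.035],[0.002,0,0,0,0.043],[0.002,0,0,0,0.043],[0.002,0,0,0,0.043],[-0.02,0,0,0,0.043],[-0.05,0,0,0,0.043],[-0.085,0,0,0,0.043],[-0.12,0,0,0,0.043],[-0.15,0,-0.01,0,0.043],[-0.15,0,-0.04,0,0.043],[-0.15,0,-0.04,0,0.043],[-0.15,0,-0.04,0,0.043]]]}}

```text
time_s: 27.97
eef_pos: [590.1, 121.7, 427.4]
eef_rot: [[0.014, -0.079, 0.997], [-0.011, 0.997, 0.079], [-1.0, -0.012, 0.013]]
wrist_force: [0.7, 0.2, 0.6]
grip_width: 42.8
```

```bash
python3 go.py 88.7 672 -200 345
python3 - <<'E'
from loc import *
for n in ("wrist","side","top"):
    c=cam(n); save(c,f"pics/{n}22.png"); np.savez(f"{n}22.npz",**{k:np.asarray(v) for k,v in c.items()})
    if n=="side":
        im=c["image"][115:215,235:360]; cv2.imwrite("pics/side22.png",cv2.resize(im,None,fx=6,fy=6,interpolation=cv2.INTER_CUBIC))
E
```

```text
t 27.97 tcp [590.1 121.7 427.4] grasp [590.9 121.  373.4] yawY 94.52 tilt x [ 0.014 -0.011 -1.   ] F [0.7 0.2 0.6] w 42.8 j [ 0.26  0.52 -0.91  1.07  0.43  1.71  1.14]
row shift [0.0332, -0.3261, 0.0551] turn 1.165
```

View pics/wrist22.png

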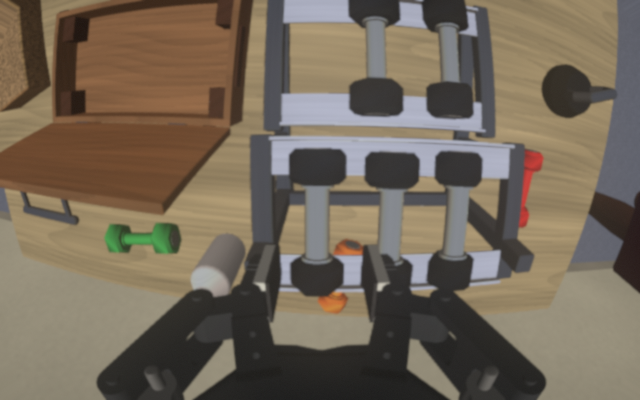

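View pics/side22.png

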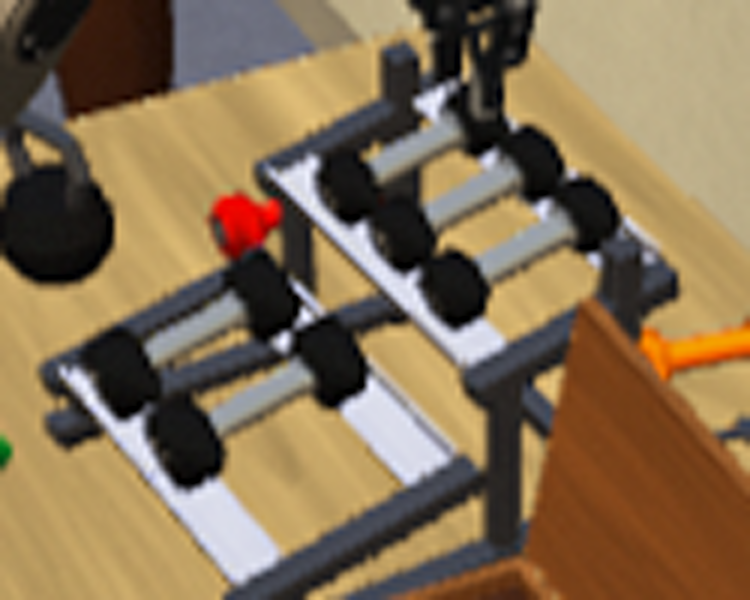

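Run:
```python
from loc import *
c=dict(np.load("wrist22.npz"))
for nm,S,pts in (("new2",U,[(317,186,36),(318,260,36),(306,220,24),(329,220,24)]),("new1",U,[(392,188,36),(391,264,36),(380,220,24),(403,220,24)]),("small3",U,[(458,186,36),(452,258,36)]),):
    print(nm)
    for u,v,h in pts: print(local(c,u,v,h,S).round(1))
im=c["image"]; cv2.imwrite("pics/w22z.png",cv2.resize(im[125:305,240:540],None,fx=2.6,fy=2.6,interpolation=cv2.INTER_CUBIC))
for u,v in [(25,212),(75,220),(25,192),(48,214)]: print("handle",plane(c,u,v,255.5,True).round(1))
```

```text
new2
[-35.2 -86.6  36. ]
[ 37.2 -85.4  36. ]
[ -0.1 -97.6  24. ]
[ -0.3 -75.   24. ]
new1
[-33.9 -16.1  36. ]
[ 41.9 -13.   36. ]
[ -0.4 -24.3  24. ]
[-0.3 -0.6 24. ]
small3
[-36.7  52.1  36. ]
[37.9 52.6 36. ]
handle [ 645.6 -257.4  255.5]
handle [ 643.5 -151.5  255.5]
handle [ 617.4 -245.7  255.5]
handle [ 642.  -202.7  255.5]
```

View pics/w22z.png

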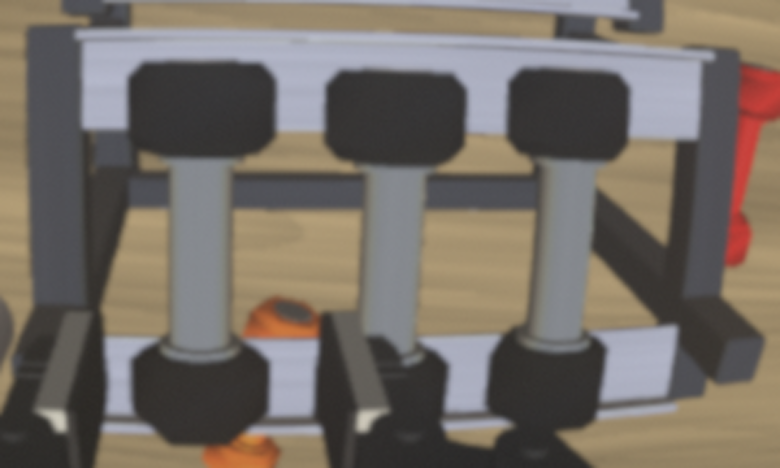

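>>> {"fn": "send_rows", "kwargs": {"moves": [[[0.0,-0.035,0.007,0.1,0.0],[0.0,-0.07,0.014,0.2,0.0],[0.0,-0.105,0.02,0.4,0.0],[0.0,-0.14,0.027,0.6,0.0],[0.0,-0.175,0.033,0.8,0.0],[0.005,-0.21,0.04,1,0.0],[0.01,-0.245,0.046,1.165,0.0],[0.02,-0.28,0.052,1.165,0.0],[0.023,-0.31,0.056,1.165,0.0],[0.023,-0.326,0.06,1.165,0.0],[0.023,-0.326,0.06,1.165,0.0],[0.023,-0.326,0.06,1.165,0.0]]]}}

```text
time_s: 29.12
eef_pos: [677.4, -202.2, 405.7]
eef_rot: [[0.012, 0.029, 1.0], [-0.009, 1.0, -0.029], [-1.0, -0.009, 0.012]]
wrist_force: [-0.3, 0.1, 0.8]
grip_width: -0.0
```

```bash
python3 go.py 88.7 675 -200 254
python3 - <<'E'
from loc import *
for n in ("wrist",):
    c=cam(n); save(c,f"pics/{n}23.png"); np.savez(f"{n}23.npz",**{k:np.asarray(v) for k,v in c.items()})
E
```

```text
t 29.12 tcp [ 677.4 -202.2  405.7] grasp [ 678.  -202.7  351.7] yawY 88.33 tilt x [ 0.012 -0.009 -1.   ] F [-0.3  0.1  0.8] w -0.0 j [ 0.54  0.75 -0.79  0.7   0.53  1.81  1.59]
row shift [0.0977, 0.0035, -0.0043] turn -0.075
```

View pics/wrist23.png

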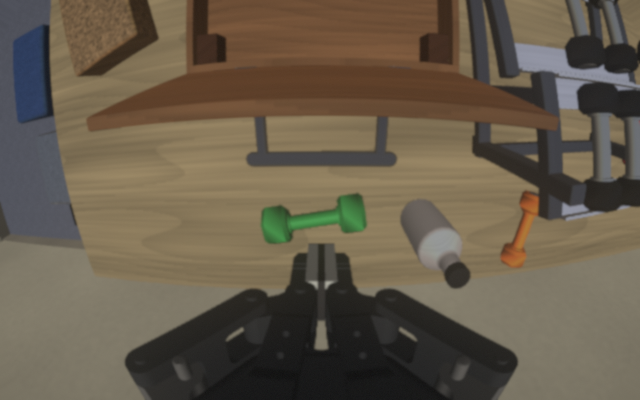

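>>> {"fn": "send_rows", "kwargs": {"moves": [[[0.03,0.002,-0.003,0,0.0],[0.065,0.002,-0.003,0,0.0],[0.09,0.002,-0.003,0,0.0],[0.098,0.002,-0.003,0,0.0],[0.098,0.002,-0.012,0,0.0],[0.098,0.002,-0.022,0,0.0],[0.096,0.002,-0.032,0,0.0],[0.094,0.002,-0.042,0,0.0],[0.092,0.002,-0.052,0,0.0],[0.09,0.002,-0.062,0,0.0],[0.088,0.002,-0.072,0,0.0]]]}}

```text
time_s: 30.08
eef_pos: [606.9, -195.3, 319.7]
eef_rot: [[0.016, 0.024, 1.0], [-0.009, 1.0, -0.024], [-1.0, -0.009, 0.016]]
wrist_force: [0.9, -0.3, -0.2]
grip_width: -0.3
```

```bash
python3 go.py 88.7 675 -200 254
python3 - <<'E'
from loc import *
for n in ("side",):
    c=cam(n); im=c["image"][80:300,200:420]; cv2.imwrite("pics/side24.png",cv2.resize(im,None,fx=2.7,fy=2.7))
E
```

```text
t 30.08 tcp [ 606.9 -195.3  319.7] grasp [ 607.7 -195.8  265.8] yawY 88.64 tilt x [ 0.016 -0.009 -1.   ] F [ 0.9 -0.3 -0.2] w -0.3 j [ 0.77  0.61 -0.86  1.21  0.46  1.5   1.53]
row shift [0.0128, -0.0026, 0.0672] turn -0.012
```

View pics/side24.png

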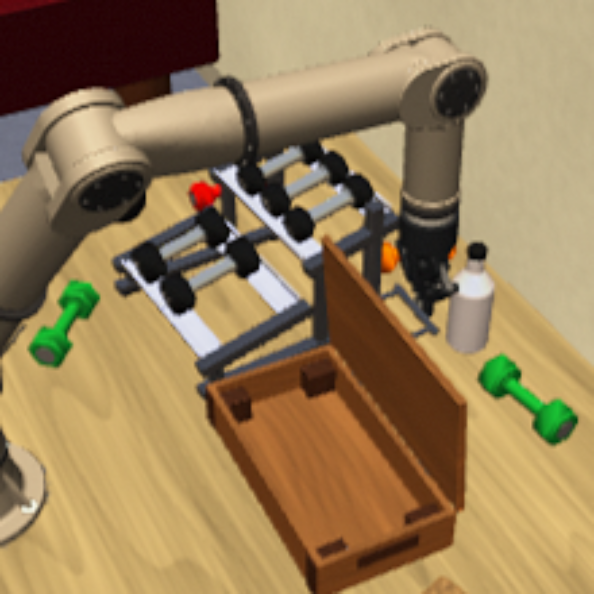

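>>> {"fn": "send_rows", "kwargs": {"moves": [[[0.0,0,-0.01,0,0.0],[0.0,0,-0.02,0,0.0],[0.0,0,-0.03,0,0.0],[0.0,0,-0.03,0,0.0],[0.0,0,-0.03,0,0.0],[0.0,0,-0.03,0,0.0]]]}}

```text
time_s: 30.63
eef_pos: [576.2, -194.3, 320.7]
eef_rot: [[0.015, 0.023, 1.0], [-0.01, 1.0, -0.023], [-1.0, -0.01, 0.016]]
wrist_force: [0.8, 0.2, -0.3]
grip_width: 0.4
```

```bash
python3 go.py 88.7 675 -200 254
python3 - <<'E'
from loc import *
for n in ("side",):
    c=cam(n); im=c["image"][80:300,200:420]; cv2.imwrite("pics/side25.png",cv2.resize(im,None,fx=2.7,fy=2.7))
E
```

```text
t 30.63 tcp [ 576.2 -194.3  320.7] grasp [ 577.  -194.9  266.7] yawY 88.65 tilt x [ 0.015 -0.01  -1.   ] F [ 0.8  0.2 -0.3] w 0.4 j [ 0.83  0.55 -0.88  1.3   0.43  1.46  1.54]
row shift [0.0142, -0.0027, 0.0979] turn -0.009
```

View pics/side25.png

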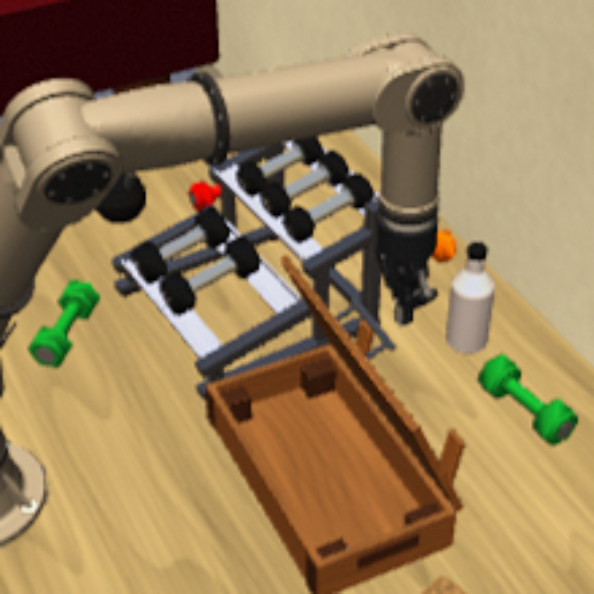

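>>> {"fn": "send_rows", "kwargs": {"moves": [[[-0.03,0,0.01,0,0.0],[-0.06,0,0.01,0,0.0],[-0.08,0,0.01,0,0.0],[-0.08,0,0.01,0,0.0],[-0.08,0,0.01,0,0.0],[-0.08,0,0.01,0,0.0],[-0.08,0,0.01,0,0.0],[-0.08,0,0.01,0,0.0],[-0.08,0,0.01,0,0.0],[-0.08,0,0.01,0,0.0],[-0.08,0,0.01,0,0.0],[-0.08,0,0.01,0,0.0],[-0.08,0,0.01,0,0.0],[-0.08,0,0.01,0,0.0],[-0.08,0,0.01,0,0.0],[-0.08,0,0.01,0,0.0],[-0.08,0,0.01,0,0.0],[-0.08,0,0.01,0,0.0],[-0.08,0,0.01,0,0.0],[-0.08,0,0.01,0,0.0]]]}}

```text
time_s: 32.35
eef_pos: [585.0, -193.9, 400.6]
eef_rot: [[0.015, 0.024, 1.0], [-0.01, 1.0, -0.023], [-1.0, -0.01, 0.015]]
wrist_force: [-1.0, 0.6, -0.1]
grip_width: -0.1
```

>>> {"fn": "send_rows", "kwargs": {"moves": [[[-0.02,0,-0.03,0,0.0],[-0.02,0,-0.06,0,0.0],[-0.02,0,-0.09,0,0.0],[-0.02,0,-0.12,0,0.0],[-0.02,0,-0.15,0,0.0],[-0.02,0,-0.18,0,0.0],[-0.02,0,-0.18,0,0.0],[-0.02,0,-0.18,0,0.0],[-0.02,0,-0.18,0,0.0],[-0.02,0,-0.18,0,0.0],[-0.02,0,-0.18,0,0.0],[-0.02,0,-0.18,0,0.0],[-0.02,0,-0.18,0,0.0],[-0.02,0,-0.18,0,0.0]]]}}

```text
time_s: 33.52
eef_pos: [405.2, -189.1, 417.7]
eef_rot: [[0.015, 0.022, 1.0], [-0.009, 1.0, -0.022], [-1.0, -0.008, 0.015]]
wrist_force: [-0.9, 0.1, -0.1]
grip_width: 0.3
```

```bash
python3 go.py 88.7
python3 - <<'E'
from loc import *
for n in ("side","top","wrist"):
    c=cam(n); np.savez(f"{n}26.npz",**{k:np.asarray(v) for k,v in c.items()}); save(c,f"pics/{n}26.png")
    if n=="side": im=c["image"][80:300,200:420]; cv2.imwrite("pics/side26.png",cv2.resize(im,None,fx=2.7,fy=2.7))
    if n=="top": im=c["image"][130:270,190:490]; cv2.imwrite("pics/top26.png",cv2.resize(im,None,fx=2.6,fy=2.6,interpolation=cv2.INTER_CUBIC))
E
```

```text
t 33.52 tcp [ 405.2 -189.1  417.7] grasp [ 406.  -189.6  363.7] yawY 88.73 tilt x [ 0.015 -0.009 -1.   ] F [-0.9  0.1 -0.1] w 0.3 j [ 1.27  0.12 -0.97  1.52  0.1   1.53  1.85]
```

View pics/side26.png

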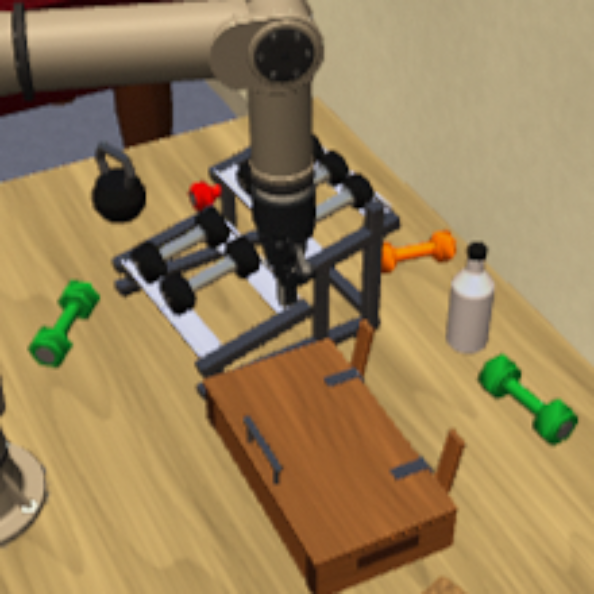

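View pics/wrist26.png

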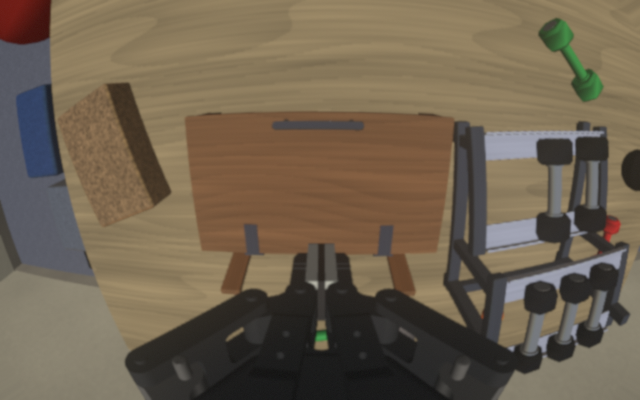

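View pics/top26.png

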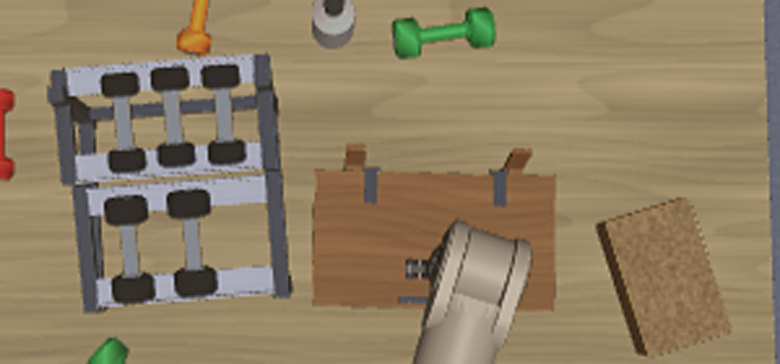

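Run:
```python
from loc import *
c=dict(np.load("wrist26.npz"))
for u,v in [(318,126),(273,125),(363,126)]: print("handle",plane(c,u,v,117,True).round(1))
a=cv2.imread("pics/top0.png").astype(int); b=cv2.imread("pics/top26.png"); t=np.load("top26.npz")["image"].astype(int)
d=np.abs(a-t).max(2); 
for nm,(x0,y0,x1,y1) in dict(bottle=(305,122,330,150),kettle=(155,212,190,244),block=(420,205,472,268),big3=(252,200,278,246),small3=(226,156,248,198),lidL=(310,195,340,250),green=(222,258,262,296)).items(): print(nm,(d[y0:y1,x0:x1]>40).sum())
s0=cv2.imread("pics/side0.png").astype(int); s=np.load("side26.npz")["image"].astype(int)
print("side lid diff",(np.abs(s0-s).max(2)[215:300,320:370]>40).sum())
im=t.astype(np.uint8); g=im.max(2)<70
m=np.zeros(g.shape,np.uint8); m[150:250,210:300]=g[150:250,210:300]
n,lab,st,ce=cv2.connectedComponentsWithStats(m)
for i in range(1,n):
    if st[i,4]>60:
        S,h=(U,34) if ce[i][1]<200 else (L,40); print(st[i],local(c:=dict(np.load("top26.npz")),*ce[i],h,S,False).round(1))
```

```text
handle [ 365.4 -194.2  117. ]
handle [ 362.3 -248.2  117. ]
handle [ 366.2 -140.4  117. ]
bottle 0
kettle 0
block 0
big3 0
small3 0
lidL 0
green 0
side lid diff 0
[267 155  15   9 117] [ 57.3 -88.6  34. ]
[248 156  15   9 116] [ 59.3 -15.2  34. ]
[229 158  14   9 117] [56.3 56.1 34. ]
[210 163  17  17  94] [ 26.1 121.4  34. ]
[250 185  15   9 111] [-50.4 -15.9  34. ]
[270 184  14   9 111] [-52.8 -87.5  34. ]
[232 187  14   9 111] [-53.3  55.5  34. ]
[254 203  17  11 162] [ 62.3 -20.4  40. ]
[230 205  17  11 158] [60.4 73.7 40. ]
[257 232  16  12 155] [-57.6 -19.9  40. ]
[233 235  17  12 149] [-60.1  75.   40. ]
```

```bash
python3 -c "
from rig import *
print(close_job())"
```

```text
the job is handed in; nothing more can be done
None
```

I did the whole job as asked and handed it in at about 34 s of the 210 s allowed.

- **Opening:** I pinched the handle and swung the lid back. The handle was then measured where a lid leaning on its stops at 1.75 rad should put it.
- **Weights:** The box held three: one big and two small. The big one is on the lower shelf beside big_3, and both small ones are on the upper shelf beside small_3. One small weight had shifted about 80 mm in the box while the arm was away, so I measured it again before picking it up.
- **Closing:** With the box empty, I pushed the lid past upright from behind and let it sink shut.

**Last checks:**
- **Lid:** The handle is back at its starting position, and the lid area matches the starting pictures.
- **Placement:** In the top view, the head spacing of each placed weight agrees within 1 mm with the weight already on that shelf. Each is centred between the lips to about 1–4 mm, against the 8 mm allowed.
- **Left alone:** The bottle, cork block, kettlebell, big_3, small_3 and the nearby green look-alike show no change in the top view. I did not compare the other look-alikes (orange, red and the far green one), but the arm never touched them.
- **Arm:** It was clear of everything at hand-in.

**Disagreement:** One wrist picture put the spacing of the first small weight about 3 mm off its neighbour's. The later top and side views did not confirm it, so I took it as measuring error.

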